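# Unload the bench tempering oven and send the crate into the cooling bay

## Task

Use the fork-footed lifter to lift the hot lid off the oven by its loop handle, keeping it level and never touching it with the gripper or setting it on the bench, and set it gently flat and centred on the brick lid rest; unhook the lifter. Then move all the steel blanks out of the oven into the grey crate, and only when all are in push the crate along the rollers until it is fully home against the stop of the bay. The lifter finishes standing upright on its rubber pad; leave everything else on the bench where it is.

Things in the scene. Friction and masses are not known exactly. Their poses are not given: they have to be found in the camera images.
- lifter_grip (a point): The lid lifter: a loose C-shaped tool, 0.30 kg, 96 mm tall, standing upright on its forked foot (see lifter). Point: middle of its wooden handle, a bar 80 mm long (lifter's x), 22 mm wide (y), 26 mm high, 83 mm above the lifter's underside. At x = -37 to -27 mm an upright, 24 mm wide, joins foot and handle; the +x side is open. z is up.
- lifter: The lifter's foot; origin on its underside below the handle's middle. Two tines along x, 9 mm wide, 8 mm thick, at y = -25 and +25 mm, from x = -23 to +23 mm (open end +x; a crosspiece joins them at -x). Each end of a tine has a 10 mm high upstand, leaving a 32 mm seat between, centred under the handle. 62 mm clear between tine top and handle.
- lid: The hot oven lid, loose, about 0.45 kg: a steel plate 176 x 214 x 12 mm with a 130 x 170 x 10 mm plug below; at first it closes the oven, its plug inside the mouth with 5 mm play all round. Origin: centre of the plug's underside; plate underside at z = 10 mm, top at z = 22 mm. z is up.
- lid_bar (a point): Middle of the round bar of the lid's loop handle, 72 mm above the lid's origin; the bar is 10 mm thick and runs along the lid's y, between upright legs of the same thickness at y = -50 and +50 mm (90 mm clear between them, 45 mm clear under the bar). The loop can be entered from either side.
- oven_floor (a point): Middle of the inner floor of the fixed oven, 45 mm above the bench; the well is 140 mm (x) by 180 mm (y) and 50 mm deep, its rim flat at 95 mm above the bench; outside 176 x 216 mm. The oven and the lid rest may be found in either of two places.
- rest_top (a point): The fixed lid rest: middle of the upper plane of its two firebrick battens, 35 mm above the bench; the battens run along y, 180 mm long, 34 mm wide, at x = -50 and +50 mm.
- pad_top (a point): The lifter's flat black rubber pad, 110 mm (x) by 100 mm (y), fixed; the point is the middle of its top, 3 mm above the bench.
- blank0_centre (a point): A steel blank (two or three of them are present): plain bar 110 mm (x) by 16 mm (y) by 28 mm (z), 0.32 kg, loose; at first standing on edge on the oven floor, side by side about 50 mm apart, along the oven's x. Point: its centre.
- blank1_centre (a point): A steel blank (two or three of them are present): plain bar 110 mm (x) by 16 mm (y) by 28 mm (z), 0.32 kg, loose; at first standing on edge on the oven floor, side by side about 50 mm apart, along the oven's x. Point: its centre.
- blank2_centre (a point): A steel blank (two or three of them are present): plain bar 110 mm (x) by 16 mm (y) by 28 mm (z), 0.32 kg, loose; at first standing on edge on the oven floor, side by side about 50 mm apart, along the oven's x. Point: its centre.
- crate_centre (a point): The loose grey open crate on the roller track, 0.45 kg, outside 150 mm (x, along the track) by 170 mm (y) by 50 mm high, walls and floor 5 mm. Point: its centre, 25 mm above its underside. Its rear wall (at x = -75 mm) is the one to push; +x points to the bay.
- bay_centre (a point): Where the centre of the crate's underside is when fully home against the bay's end stop; level with the roller tops, 42 mm above the bench. x points along the track into the bay, y across, z up. The fixed track reaches from x = -242 to +88 mm of this point.
- wrench: Bystander: a wrench lying or standing on the bench; not to be disturbed.
- screw_jar: Bystander: a jar lying or standing on the bench; not to be disturbed.
- tape_roll: Bystander: a tape roll lying or standing on the bench; not to be disturbed.
- spray_can: Bystander: a white can lying or standing on the bench; not to be disturbed.
- hammer: Bystander: a hammer lying or standing on the bench; not to be disturbed.
- tin: Bystander: a steel cup lying or standing on the bench; not to be disturbed.
- offcut: Bystander: a wooden offcut lying or standing on the bench; not to be disturbed.
- crate: The same crate; origin at the centre of its underside.
- track: The fixed roller track, origin on the bench under its middle, same axes as the bay point: 22 mm free-turning rollers 35 mm apart between side guides, 192 mm over all and 62 mm high; the bay half has 97 mm high cheeks, 212 mm over all, and an end stop. Two tabs at the near corners (|y| over 60 mm) keep the crate on; between them the end is open for pushing.
- lid_rest: The lid rest; origin under its middle, on the bench.
Things that resemble listed ones, but are neither listed nor needed, are in the scene too. What is shaped like the lifter but turquoise is not meant.

How it is judged:
On the way, in this order (a step that is already met when the one before it is completed fails the run):
1. the lid hangs on the lifter, clear of the oven (contact force between lifter and lid above 1 N and height (world z) of lid above 0.105 m), for 0.2 s.
2. the lid lies flat on the lid rest, the lifter clear of it (horizontal distance between lid and rest_top below 0.03 m and z of lid in the frame of rest_top below 0.006 m and angle between lid's own z axis and vertical below 0.06 rad and contact force between lifter and lid below 0.1 N and linear speed of lid below 0.02 m/s), for 0.3 s.
3. every blank present lies in the crate (x of blank0_centre in the frame of crate_centre between -0.07 and 0.07 m and y of blank0_centre in the frame of crate_centre between -0.08 and 0.08 m and z of blank0_centre in the frame of crate_centre between -0.03 and 0.015 m and x of blank1_centre in the frame of crate_centre between -0.07 and 0.07 m and y of blank1_centre in the frame of crate_centre between -0.08 and 0.08 m and z of blank1_centre in the frame of crate_centre between -0.03 and 0.015 m and x of blank2_centre in the frame of crate_centre between -0.07 and 0.07 m and y of blank2_centre in the frame of crate_centre between -0.08 and 0.08 m and z of blank2_centre in the frame of crate_centre between -0.03 and 0.015 m), for 0.3 s.
4. the crate is fully home in the bay (x of crate_centre in the frame of bay_centre above -0.008 m), for 0.2 s.
At the end, for the whole second after the job is handed in: The lid lies flat on the lid rest, its centre within 30 mm of the rest's; every blank present lies inside the crate, not above its rim; the crate is within 8 mm of fully home against the bay's stop; the lifter stands upright on its pad, within 40 mm of the pad's middle; all is at rest (all of step 2 and all of step 3 and x of crate_centre in the frame of bay_centre above -0.008 m and horizontal distance between lifter and pad_top below 0.04 m and angle between lifter's own z axis and vertical below 0.1 rad and z of lifter in the frame of pad_top below 0.008 m and linear speed of each of crate, lifter below 0.02 m/s); the robot touches nothing.
It fails at once if the gripper or arm touches the hot lid (contact force between any of the fingers, the arm and lid above 2 N).
It fails at once if the lid tips more than about 20 degrees (angle between lid's own z axis and vertical above 0.35 rad).
It fails at once if the lid is let down to the bench (height (world z) of lid below 0.022 m).
It fails at once if the lid is dropped or banged down on the rest (contact force between lid and lid_rest above 60 N).
It fails at once if a bystander is disturbed (distance of any of wrench, screw_jar, tape_roll, spray_can, hammer, tin, offcut from where it was at the start of the episode above 0.05 m).
Of blank0, blank1, blank2 only 2 to 3 are there at a start; the rules pass over those that are not, and their reading is None.
At some moment in a run one of crate, lifter may be knocked a few centimetres aside while the robot is not near it.
It also fails if it takes over 210 s, if anything falls off the work surface, if the arm or the gripper's body presses on something with over 40 N, if the wrist force passes 120 N, or if a joint passes its speed limit or range.

## Robot

A 6-joint arm with a two-finger parallel gripper is mounted at the origin on the work surface. World frame = base frame: x ahead of the robot, y to its left, z up, the work surface at z = 0. Lengths are in m, angles in rad, forces in N, time in s.
With the tool pointing down it reaches from about 0.325 to 0.9 m from the base axis. Payload 6.1 kg.
Tool frame: the origin (TCP) lies at the very end of the fingers, on their centre line; the grasp point (between the pads) lies 19 mm behind it; z points along the fingers, y is the direction in which the jaws open and shut (so a half turn about z gives the same grasp; the last joint's range is limited). The gripper opens to 87 mm and grips with 3 to 60 N. Pads are 19 mm wide; open, the fingers measure 117 mm over their backs; the gripper's body (75 mm by 190 mm) begins 51 mm behind the grasp point.
Start: joints at [-1.234, 0.22, 1.526, -0, 1.395, -0.126], TCP at [0.279, -0.559, 0.223] pointing down, gripper open.
Joint ranges: [-2.98, 2.98], [-0.91, 2.08], [0.09, 2.57], [-1.24, 4.39], [0.2, 2.65], [-2.68, 2.68]. Speed limits (rad/s): [2.57, 2.57, 3.01, 3.14, 3.14, 3.14].

## Interface

Orientations are given as a unit quaternion [x, y, z, w].
In Python, from workcell import * gives the robot as it stands.
- The arm moves only by the shell command python3 -m crank 'ROWS'. ROWS is a JSON object of lists of equal length, an entry for each row: "delta_rot": the turn, a rotation vector about the world's x, y, z scaled (see below), a list of three; "travel": the shift along the world's x, y, z scaled (see below), a list of three; "hand": the opening, from 0 (shut) to 1 (fully open). A call has 1 to 8 rows; each row is the pose to reach, as a shift and turn from the pose measured when the call began; what a row does not reach only later rows make up. The controller multiplies each number of a shift by 0.2 m and each number of a turn by pi/2 rad. A row lasts 1/10 s, in which the tool goes at most 50 mm and 8.59 degrees, less where a joint would pass 70% of its speed; a pose out of reach is approached as far as the arm can. A call with a number of a shift or a turn outside -1 to 1 is refused whole. A call with a gripper value outside its range is refused whole. The fingers move at their own pace and stop on an object; the grip force is fixed at half the most. Time passes only in rows, so rows that repeat a pose let the fingers close. It gives the time, the measured TCP pose, the force and the opening at its end, in the units of the state.
- observe(): the state, without advancing time (a new reading comes with each control period).
- camera(name): name is "scene" or "top" or "wrist"; returns the picture (400x640x3 uint8, red, green, blue); there is no depth.
- get_calibration(name): a dict with "K" (3x3 intrinsics, pixels), "world_from_camera" (4x4, takes a point from camera to world coordinates). Camera axes: x right, y up, looking along -z (the intrinsics and any distortion apply to the point x, -y, -z); pixel columns grow to the right and rows downward; lengths in m; the calibration is good to about 2 mm. The wrist camera is an equidistant fisheye: a pixel r from the principal point sees the ray r / f radians off the axis. A picture is of the moment at which its call begins: read the wrist's pose just before it. get_calibration takes no time and is no camera call; for the wrist camera it gives the pose at the moment of the call.
- close_job(): hands the job in, once; it reports no verdict.
Trained networks look in the newest picture that a camera, given by its name, has taken for a name from the list of things; names that differ only in an ending like _2 or _b are one class to them, and where a whole thing is asked for, a point or a joint stands for the part that bears it (a point fixed in the world has none). Each returns a list of dicts, best first, with "p" (0 to 1); they miss things now and then, are a little off and sometimes report something else, mostly with a low value. They report only what shows in the picture. A call takes as long as a camera call. They do not tell look-alikes from the thing itself.
- recognise(camera, target): "point" ([x, y, z] in m, in the coordinates of the camera as it stood for that picture, good to about 4 mm: the middle of the surface that is visible of it).
- silhouettes(camera, target): "pixels" (400x640 bool, what is visible of it).
The state is a dict: "time": time; "joint_pos": joint angles; "qvel": joint speeds; "joint_efforts": joint torques, N m; "eef_pos": TCP position; "eef_rot": TCP orientation; "wrist_force": force on the tool from outside, world axes, zero at the start; "moment": the same for the moment, N m; "gripper_width": finger opening in m.
Only numpy, scipy, OpenCV 4.12 (cv2) and the standard library are available. Lean on these libraries where they do the work, as an engineer would, in place of code of your own. Each camera call takes 0.05 s, during which the arm holds its last target.

## Working session

There is one attempt and no reset: what is moved stays moved. The work goes in short steps, Python scripts to look and compute and a shell command to move; the robot and the scene stay as the last step left them, time stands still between calls to the robot, and variables do not carry over. Pictures are saved under pics/ and viewed, and the job is handed in when it is done.

```bash
ls; mkdir -p pics; python3 - <<'E'
from workcell import *
import cv2
print(observe())
for n in ["scene","top","wrist"]:
    im=camera(n); cv2.imwrite(f"pics/{n}0.png",im[:,:,::-1]); c=get_calibration(n); print(n,c)
E
```

```text
pics
{'time': 0.0, 'joint_pos': array([-1.23409415e+00,  2.21178155e-01,  1.52760877e+00,  2.13137319e-05,
        1.39471704e+00, -1.26120324e-01]), 'qvel': array([-0.00087667, -0.00051029, -0.00042994,  0.00072083, -0.0001601 ,
        0.00188664]), 'joint_efforts': array([ 1.68774136e-04, -4.94606853e+01, -3.87378538e+01,  7.00277765e-02,
        5.72219817e-02, -1.47858900e-04]), 'eef_pos': array([ 0.27883208, -0.55866084,  0.22146823]), 'eef_rot': array([ 9.73343678e-01,  2.29349454e-01, -9.00039602e-05, -9.51466800e-04]), 'wrist_force': array([ 0.12889092,  0.26422244, -1.07259886]), 'moment': array([ 0.00270195, -0.01141171,  0.01440435]), 'gripper_width': 0.08704729131336321}
scene {'K': array([[421.78833275,   0.        , 319.4368127 ],
       [  0.        , 421.78833275, 203.20290159],
       [  0.        ,   0.        ,   1.        ]]), 'world_from_camera': array([[ 0.60364425, -0.59883444,  0.52631828,  1.18193245],
       [ 0.79719676,  0.44548085, -0.40746061, -0.50861886],
       [ 0.00953673,  0.66554048,  0.74630082,  1.02385456],
       [ 0.        ,  0.        ,  0
[... 192 characters left out ...]
'world_from_camera': array([[ 0.0292734 ,  0.98904991, -0.14464906,  0.35474683],
       [-0.99929612,  0.03235354,  0.01898714, -0.00587249],
       [ 0.02345914,  0.14399142,  0.98930083,  1.40651569],
       [ 0.        ,  0.        ,  0.        ,  1.        ]])}
wrist {'K': array([[309.70691629,   0.        , 316.02143677],
       [  0.        , 309.70691629, 194.01126031],
       [  0.        ,   0.        ,   1.        ]]), 'world_from_camera': array([[ 0.44604564,  0.86124604,  0.24351293,  0.34551551],
       [-0.89500763,  0.42987059,  0.11904876, -0.52542151],
       [-0.00214877, -0.27104712,  0.96256368,  0.38497077],
       [ 0.        ,  0.        ,  0.        ,  1.        ]])}
```

View pics/scene0.png

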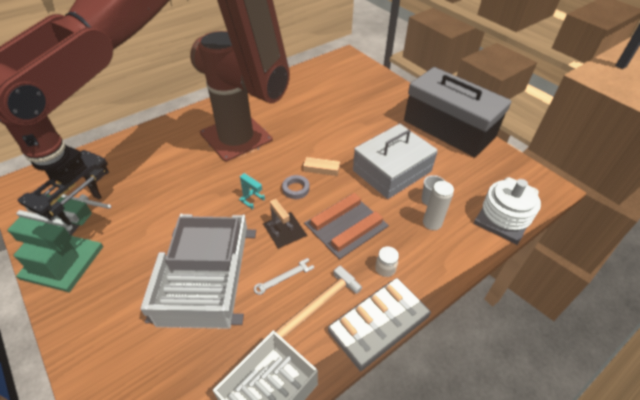

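View pics/top0.png

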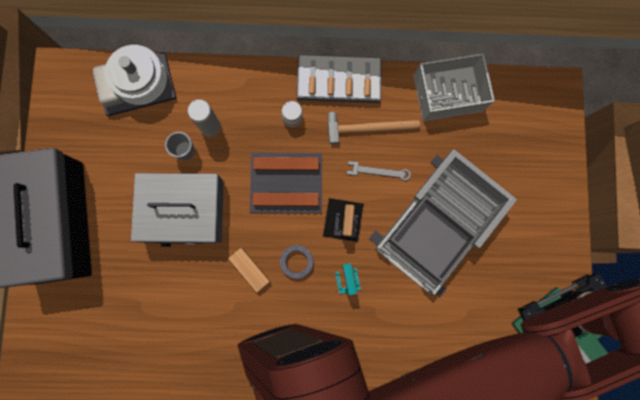

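View pics/wrist0.png

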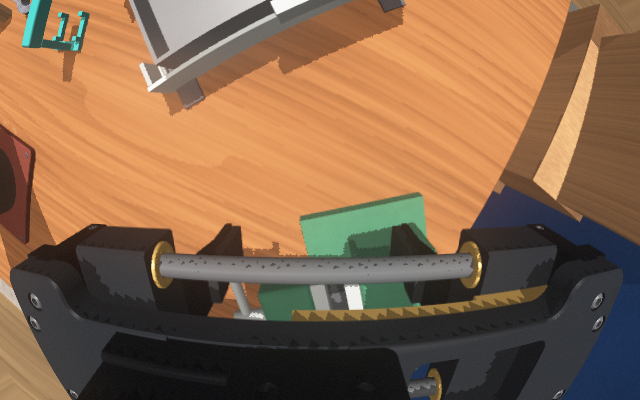

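```bash
python3 - <<'E'
import cv2
t=cv2.imread("pics/top0.png"); s=cv2.imread("pics/scene0.png")
c=lambda im,x,y,w,h,k:cv2.resize(im[y:y+h,x:x+w],None,fx=k,fy=k,interpolation=cv2.INTER_CUBIC)
cv2.imwrite("pics/c1.png",c(t,320,140,200,150,4))
cv2.imwrite("pics/c2.png",c(t,120,140,210,150,3.8))
cv2.imwrite("pics/c3.png",c(s,140,160,200,150,4))
E
```

```text
(no output)
```

View pics/c1.png

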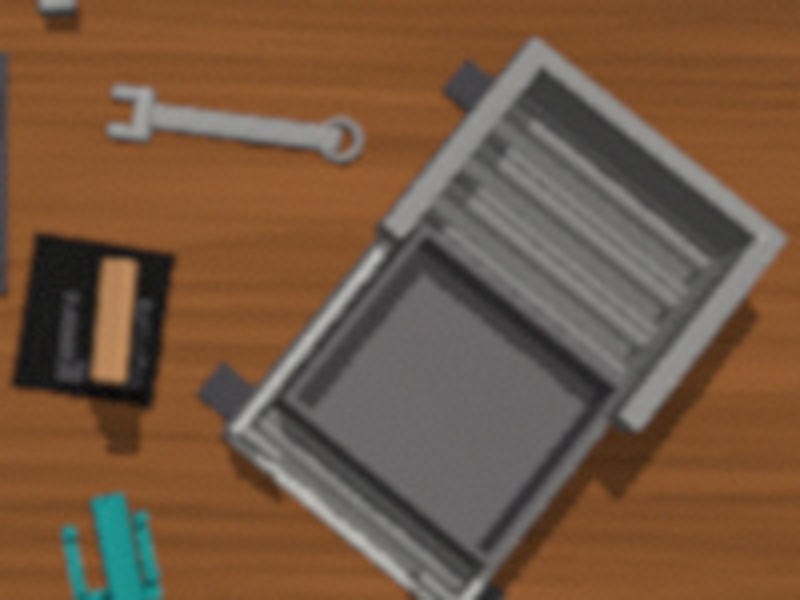

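View pics/c2.png

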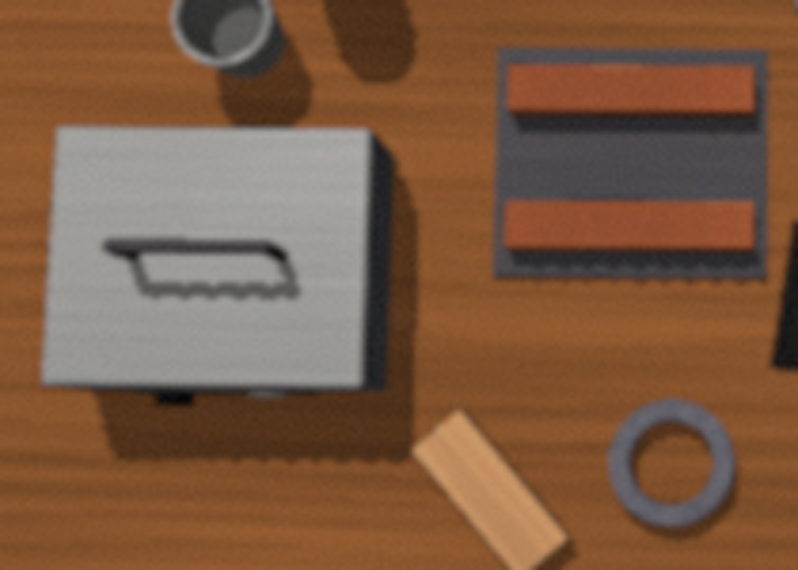

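View pics/c3.png

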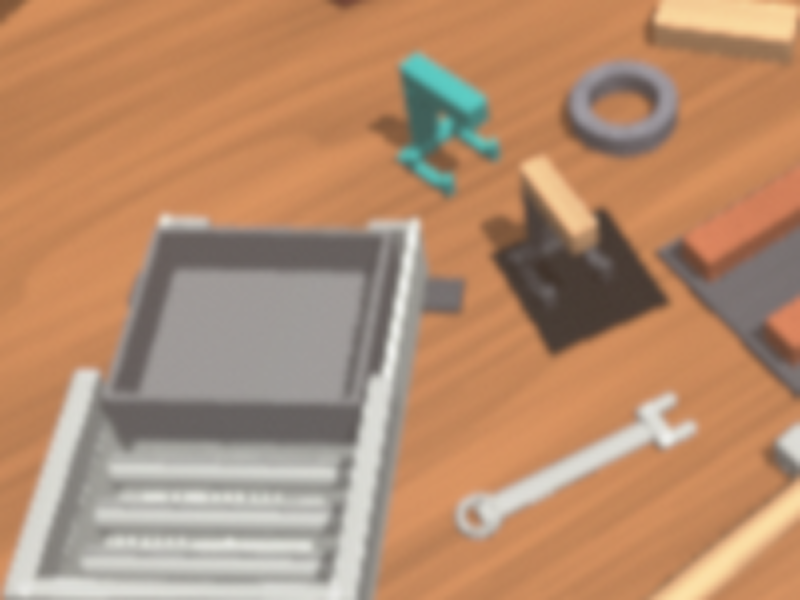

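```bash
cat > h.py <<'E'
from workcell import *
import numpy as np, cv2
from scipy.spatial.transform import Rotation as R
def ray(cal,name,uv):
    K=cal["K"];T=cal["world_from_camera"]
    a=np.array([(uv[0]-K[0,2])/K[0,0],(uv[1]-K[1,2])/K[1,1]])
    if name=="wrist":
        r=np.hypot(*a); s=np.sin(r)/r if r>1e-9 else 1
        d=np.array([a[0]*s,-a[1]*s,-np.cos(r)])
    else: d=np.array([a[0],-a[1],-1])
    return T[:3,3],T[:3,:3]@d
def onz(cal,name,uv,z):
    o,d=ray(cal,name,uv); return o+d*(z-o[2])/d[2]
def proj(cal,name,P):
    K=cal["K"];T=cal["world_from_camera"]
    p=np.linalg.inv(T)@np.append(P,1); x,y,z=p[0],-p[1],-p[2]
    if name=="wrist":
        th=np.arctan2(np.hypot(x,y),z); r=np.hypot(x,y); s=th/r if r>1e-9 else 0
        return np.array([K[0,0]*x*s+K[0,2],K[1,1]*y*s+K[1,2]])
    return np.array([K[0,0]*x/z+K[0,2],K[1,1]*y/z+K[1,2]])
def snap(name,fn):
    cal=get_calibration(name); im=camera(name); cv2.imwrite(fn,im[:,:,::-1]); return cal,im
def rec(cal,name,target,k=3):
    T=cal["world_from_camera"]
    for d in recognise(name,target)[:k]:
        p=T[:3,:3]@np.array(d["point"])+T[:3,3]
        print(target,name,round(d["p"],2),p.round(3),"px",proj(cal,name,p).round())
def sil(name,target,z,cal):
    out=[]
    for d in silhouettes(name,target)[:3]:
        m=d["pixels"].astype(np.uint8); c,_=cv2.findContours(m,0,2); c=max(c,key=cv2.contourArea)
        pts=np.array([onz(cal,name,q[0],z)[:2] for q in c],np.float32)
        r=cv2.minAreaRect(pts); print(target,round(d["p"],2),m.sum(),"c",np.round(r[0],4),"wh",np.round(r[1],4),"ang",round(r[2],2)); out.append(r)
    return out
def st():
    o=observe(); return o["time"].__round__(2),o["eef_pos"].round(4),R.from_quat(o["eef_rot"]).as_matrix().round(3).tolist(),o["wrist_force"].round(1),round(o["gripper_width"],4)
E
python3 - <<'E'
from h import *
for n in ["top","scene"]:
    cal,im=snap(n,f"pics/{n}1.png")
    for t in ["lifter_grip","lid_bar","rest_top","pad_top","crate_centre","bay_centre","lid","wrench","screw_jar","tape_roll","spray_can","hammer","tin","offcut"]:
        rec(cal,n,t,2)
    if n=="top":
        for t,z in [("lid",.117),("crate",.092),("lid_rest",0.035),("pad_top",.003),("lifter",.05)]:
            try: sil(n,t,z,cal)
            except Exception as e: print(t,e)
E
```

```text
lifter_grip top 0.9 [ 0.32  -0.115  0.093] px [349. 279.]
lifter_grip top 0.89 [ 0.466 -0.107  0.099] px [347. 222.]
lid_bar top 0.77 [0.488 0.338 0.105] px [175. 208.]
lid_bar top 0.58 [ 0.532 -0.411  0.039] px [457. 203.]
rest_top top 0.85 [0.581 0.06  0.009] px [286. 182.]
pad_top top 0.93 [ 0.491 -0.093  0.006] px [340. 216.]
pad_top top 0.37 [0.669 0.357 0.05 ] px [178. 144.]
crate_centre top 0.69 [ 0.433 -0.341  0.053] px [432. 238.]
crate_centre top 0.38 [0.669 0.357 0.046] px [178. 144.]
bay_centre top 0.77 [ 0.533 -0.41   0.04 ] px [456. 203.]
lid top 0.97 [0.486 0.338 0.108] px [175. 209.]
wrench top 0.95 [ 0.62  -0.191  0.008] px [375. 171.]
screw_jar top 0.88 [0.762 0.051 0.07 ] px [291. 113.]
tape_roll top 0.62 [0.362 0.025 0.026] px [295. 261.]
spray_can top 0.7 [0.72  0.279 0.149] px [200. 116.]
spray_can top 0.41 [0.333 0.143 0.029] px [251. 270.]
hammer top 0.88 [ 0.743 -0.154  0.026] px [364. 127.]
hammer top 0.4 [ 0.465 -0.112  0.102] px [349. 222.]
tin top 0.7 [0.668 0.358 0.043] px [178. 145.]
offcut top 0.51 [ 0.467 -0.108  0.101] px [347. 222.]
lid 0.71 5656 c 
[... 789 characters left out ...]
ne 0.72 [ 0.418 -0.33   0.049] px [204. 243.]
bay_centre scene 0.66 [ 0.554 -0.428  0.047] px [194. 295.]
lid scene 0.91 [0.5   0.323 0.108] px [394. 152.]
wrench scene 0.68 [ 0.627 -0.201  0.002] px [284. 278.]
screw_jar scene 0.58 [0.777 0.04  0.059] px [387. 260.]
tape_roll scene 0.93 [0.372 0.018 0.025] px [296. 186.]
tape_roll scene 0.43 [0.591 0.046 0.013] px [344. 227.]
spray_can scene 0.64 [0.751 0.265 0.108] px [439. 205.]
hammer scene 0.63 [ 0.752 -0.163  0.025] px [322. 299.]
tin scene 0.71 [0.652 0.344 0.057] px [429. 186.]
tin scene 0.52 [0.348 0.148 0.033] px [323. 165.]
offcut scene 0.72 [0.346 0.145 0.03 ] px [321. 165.]
offcut scene 0.43 [ 0.467 -0.115  0.078] px [277. 212.]
```

```bash
python3 - <<'E'
from h import *
cal=get_calibration("top")
P=lambda u,v,z,k,x,y: onz(cal,"top",(x+u/k,y+v/k),z)[:2]
h=np.array([P(*p,.096,4,320,140) for p in [(98,257),(138,260),(126,383),(90,380)]]); print("handle",h.round(4),h.mean(0).round(4))
d=(h[0]+h[1]-h[2]-h[3]); print(np.degrees(np.arctan2(d[1],d[0])))
pad=np.array([P(*p,.003,4,320,140) for p in [(37,235),(172,256),(150,404),(14,384)]]); print("pad",pad.mean(0)); d=(pad[0]+pad[1]-pad[2]-pad[3]); print(np.degrees(np.arctan2(d[1],d[0])))
lid=np.array([P(*p,.117,3.8,120,140) for p in [(57,127),(368,128),(361,386),(41,384)]]); print("lid",lid.round(4),lid.mean(0)); d=(lid[0]+lid[1]-lid[2]-lid[3]); print(np.degrees(np.arctan2(d[1],d[0])),np.linalg.norm(lid[0]-lid[1]))
e=lid[0]+lid[3]-lid[1]-lid[2]; print(np.degrees(np.arctan2(-e[0],e[1])))
b=np.array([P(*p,.172,3.8,120,140) for p in [(105,246),(285,246)]]); print("bar",b,b.mean(0))
b=np.array([P(*p,.035,3.8,120,140) for p in [(509,66),(754,68),(753,250),(504,247)]]); print("rest",b,b.mean(0)); d=(b[0]+b[1]-b[2]-b[3]); print(np.degrees(np.arctan2(d[1],d[0])))
E
```

```text
handle [[ 0.5124 -0.0995]
 [ 0.5113 -0.1257]
 [ 0.4308 -0.1195]
 [ 0.432  -0.0961]] [ 0.4716 -0.1102]
-3.447455094796422
pad [ 0.47976087 -0.10383875]
-7.321423378387535
lid [[0.5724 0.4428]
 [0.5787 0.2335]
 [0.4043 0.228 ]
 [0.3992 0.4393]] [0.48863634 0.33589064]
1.491924438574728 0.20946624710478548
1.5544584842548235
bar [[0.48664986 0.38684312]
 [0.49033193 0.2719276 ]] [0.48849089 0.32938536]
rest [[ 0.64204723  0.14937279]
 [ 0.64666749 -0.02871115]
 [ 0.51320577 -0.03191236]
 [ 0.50965897  0.1466319 ]] [0.57789487 0.05884529]
1.2804250763960758
```

```bash
python3 -m crank '{"travel":[[0,0,0.2],[0.1,0.2,0.3],[0.2,0.45,0.3],[0.3,0.7,0.3],[0.35,0.9,0.3],[0.35,0.9,0.3]],"delta_rot":[[0,0,-0.09],[0,0,-0.18],[0,0,-0.27],[0,0,-0.35],[0,0,-0.35],[0,0,-0.35]],"hand":[1,1,1,1,1,1]}'
python3 -m crank '{"travel":[[0.08,0.25,0],[0.16,0.5,0],[0.25,0.75,0],[0.35,0.9,0],[0.35,0.9,0],[0.35,0.9,0]],"delta_rot":[[0,0,0],[0,0,0],[0,0,0],[0,0,0],[0,0,0],[0,0,0]],"hand":[1,1,1,1,1,1]}'
```

```text
time: 2.5
eef_pos: [0.3506, -0.3745, 0.2828]
eef_rot: [0.999, -0.041, 0.001, -0.001]
wrist_force: [-0.7, 0.1, 0.1]
gripper_width: 0.0868
time: 3.1
eef_pos: [0.4211, -0.1941, 0.2831]
eef_rot: [0.999, -0.04, 0.001, -0.0]
wrist_force: [0.1, -0.3, 0.2]
gripper_width: 0.0869
```

```bash
python3 - <<'E'
from h import *
cal,im=snap("wrist","pics/w1.png"); print(cal["world_from_camera"].round(3))
rec(cal,"wrist","lifter_grip");rec(cal,"wrist","pad_top")
cal,im=snap("top","pics/t2.png");rec(cal,"top","lifter_grip")
E
```

```text
[[-0.08   0.96   0.269  0.495]
 [-0.997 -0.076 -0.022 -0.2  ]
 [-0.001 -0.27   0.963  0.446]
 [ 0.     0.     0.     1.   ]]
lifter_grip wrist 0.77 [ 0.465 -0.116  0.099] px [245. 143.]
lifter_grip wrist 0.64 [ 0.331 -0.12   0.083] px [265. 244.]
pad_top wrist 0.56 [ 0.496 -0.114  0.004] px [257. 115.]
lifter_grip top 0.85 [ 0.469 -0.107  0.101] px [347. 221.]
lifter_grip top 0.67 [ 0.556 -0.431  0.038] px [463. 195.]
lifter_grip top 0.44 [ 0.336 -0.109  0.092] px [347. 273.]
```

View pics/w1.png

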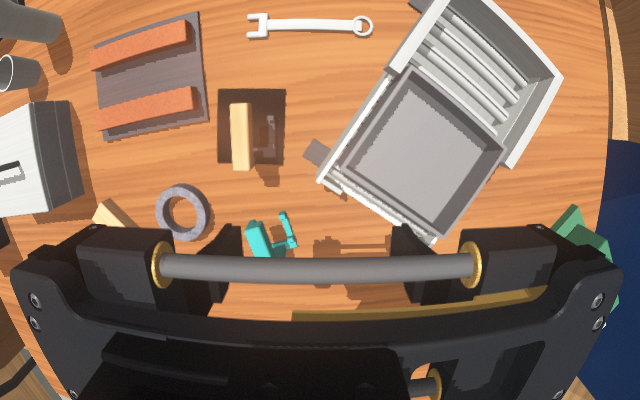

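```bash
python3 - <<'E'
from h import *
im=cv2.imread("pics/w1.png"); cv2.imwrite("pics/w1c.png",cv2.resize(im[80:190,200:310],None,fx=5,fy=5,interpolation=cv2.INTER_CUBIC))
E
```

```text
(no output)
```

View pics/w1c.png

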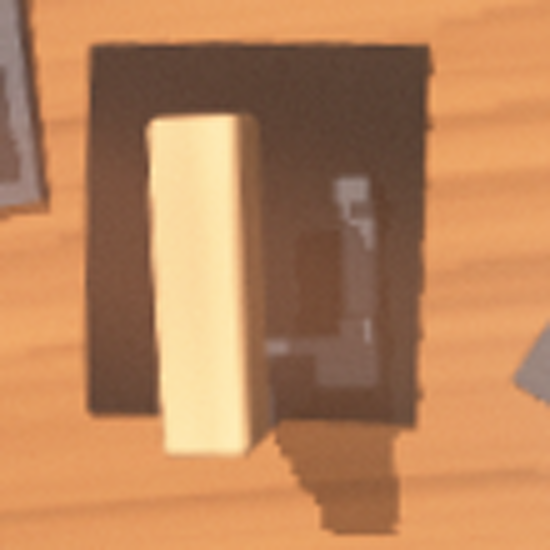

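```bash
python3 - <<'E'
from h import *
cal=get_calibration("wrist")
h=np.array([onz(cal,"wrist",(200+u/5,80+v/5),.097)[:2] for u,v in [(148,118),(238,116),(247,453),(165,455)]]);print(h.round(4),h.mean(0)); d=h[0]+h[1]-h[2]-h[3]; print(np.degrees(np.arctan2(d[1],d[0])))
p=np.array([onz(cal,"wrist",(200+u/5,80+v/5),.003)[:2] for u,v in [(92,45),(430,45),(415,424),(90,412)]]);print(p.mean(0)); d=p[0]+p[1]-p[2]-p[3]; print(np.degrees(np.arctan2(d[1],d[0])))
print(st())
E
```

```text
[[ 0.5113 -0.1038]
 [ 0.5089 -0.125 ]
 [ 0.4311 -0.1179]
 [ 0.4325 -0.0979]] [ 0.47093948 -0.11113446]
-4.7600518115107
[ 0.47900761 -0.10460207]
-7.7287282976073515
(3.35, array([ 0.4201, -0.1959,  0.2827]), [[0.996, -0.085, 0.001], [-0.085, -0.996, 0.002], [0.001, -0.002, -1.0]], array([-0.1, -0.4,  0.1]), 0.087)
```

```bash
python3 -m crank '{"travel":[[0.13,0.21,0],[0.255,0.425,-0.1],[0.255,0.425,-0.35],[0.255,0.425,-0.6],[0.255,0.425,-0.75],[0.255,0.425,-0.75]],"delta_rot":[[0,0,0],[0,0,0],[0,0,0],[0,0,0],[0,0,0],[0,0,0]],"hand":[1,1,1,1,1,1]}'; python3 - <<'E'
from h import *
cal,im=snap("wrist","pics/w2.png")
E
```

```text
time: 3.95
eef_pos: [0.4669, -0.1103, 0.1274]
eef_rot: [0.999, -0.043, -0.005, -0.003]
wrist_force: [-1.2, -0.0, -0.3]
gripper_width: 0.0868
```

View pics/w2.png

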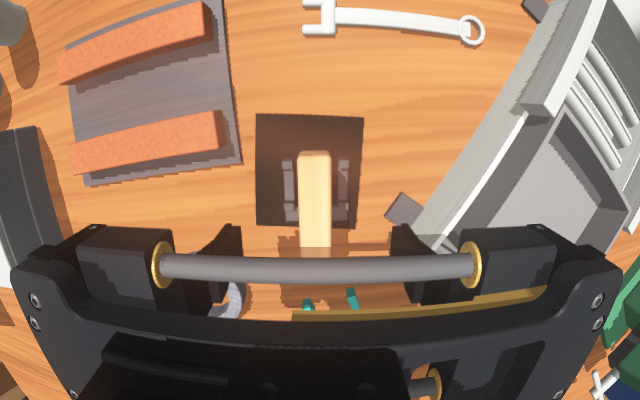

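```bash
python3 -m crank '{"travel":[[0.015,0,-0.15],[0.015,0,-0.295],[0.015,0,-0.295],[0.015,0,-0.295],[0.015,0,-0.295],[0.015,0,-0.295],[0.015,0,-0.295],[0.015,0,-0.295]],"delta_rot":[[0,0,0],[0,0,0],[0,0,0],[0,0,0],[0,0,0],[0,0,0],[0,0,0],[0,0,0]],"hand":[1,1,1,1,0,0,0,0]}'; python3 -m crank '{"travel":[[0,0,0],[0,0,0],[0,0,0],[0,0,0]],"delta_rot":[[0,0,0],[0,0,0],[0,0,0],[0,0,0]],"hand":[0,0,0,0]}'
```

```text
time: 4.8
eef_pos: [0.4726, -0.1113, 0.0725]
eef_rot: [0.999, -0.043, -0.002, -0.001]
wrist_force: [0.6, 0.1, 0.4]
gripper_width: 0.0626
time: 5.2
eef_pos: [0.4725, -0.1113, 0.0725]
eef_rot: [0.999, -0.043, -0.002, -0.001]
wrist_force: [-0.2, 0.6, -0.4]
gripper_width: 0.0311
```

```bash
python3 -m crank '{"travel":[[0,0,0],[0,0,0],[0,0,0],[0,0,0]],"delta_rot":[[0,0,0],[0,0,0],[0,0,0],[0,0,0]],"hand":[0,0,0,0]}'; python3 -m crank '{"travel":[[0,0,0.05],[0,0,0.1],[0,0,0.2],[0,0,0.2]],"delta_rot":[[0,0,0],[0,0,0],[0,0,0],[0,0,0]],"hand":[0,0,0,0]}';python3 - <<'E'
from h import *
cal,im=snap("wrist","pics/w3.png")
E
```

```text
time: 5.6
eef_pos: [0.4725, -0.1111, 0.0723]
eef_rot: [0.999, -0.043, -0.002, -0.002]
wrist_force: [0.5, 0.3, -1.5]
gripper_width: 0.0214
time: 6.0
eef_pos: [0.4747, -0.1121, 0.1157]
eef_rot: [0.999, -0.043, 0.001, -0.0]
wrist_force: [0.5, -0.5, -2.9]
gripper_width: 0.0221
```

View pics/w3.png

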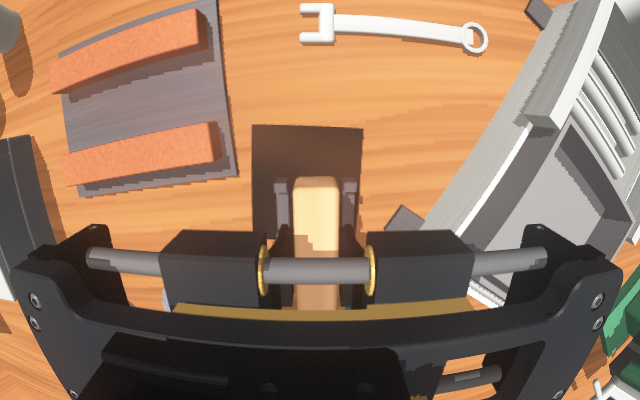

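```bash
python3 - <<'E'
from h import *
cal=get_calibration("top")
P=lambda u,v,z,k,x,y: onz(cal,"top",(x+u/k,y+v/k),z)[:2]
lid=np.array([P(*p,.107,3.8,120,140) for p in [(57,127),(368,128),(361,386),(41,384)]]); print(lid.mean(0),np.linalg.norm(lid[0]-lid[1]),np.linalg.norm(lid[3]-lid[0]))
b=np.array([P(*p,.157,3.8,120,140) for p in [(105,246),(285,246)]]); print(b,b.mean(0))
E
python3 -m crank '{"travel":[[0,0,0.25],[0,0.1,0.5],[0,0.35,0.65],[0,0.6,0.65],[-0.05,0.8,0.65],[-0.1,1,0.65],[-0.1,1,0.65]],"delta_rot":[[0,0,0],[0,0,0],[0,0,0],[0,0,0.04],[0,0,0.071],[0,0,0.071],[0,0,0.071]],"hand":[0,0,0,0,0,0,0]}'
```

```text
[0.48967464 0.33854097] 0.21109062630543632 0.17452736846751146
[[0.48825255 0.39161482]
 [0.49197936 0.27530301]] [0.49011595 0.33345891]
time: 6.75
eef_pos: [0.4521, 0.0928, 0.2435]
eef_rot: [1.0, 0.015, -0.001, -0.002]
wrist_force: [-0.2, -1.2, -2.7]
gripper_width: 0.0222
```

```bash
python3 -m crank '{"travel":[[-0.1,0.2,0],[-0.2,0.4,0],[-0.235,0.6,0],[-0.235,0.8,0],[-0.235,0.95,0],[-0.235,0.95,0]],"delta_rot":[[0,0,0],[0,0,0],[0,0,0],[0,0,0],[0,0,0],[0,0,0]],"hand":[0,0,0,0,0,0]}'; python3 -m crank '{"travel":[[0,0.2,0],[0,0.27,0],[0,0.27,0],[0,0.27,0]],"delta_rot":[[0,0,0],[0,0,0],[0,0,0],[0,0,0]],"hand":[0,0,0,0]}'; python3 - <<'E'
from h import *
print(st())
for n in ["wrist","top","scene"]:
    cal,im=snap(n,f"pics/{n}4.png"); rec(cal,n,"lid_bar"); rec(cal,n,"lid")
E
```

```text
time: 7.35
eef_pos: [0.4046, 0.2852, 0.2426]
eef_rot: [1.0, 0.017, -0.001, -0.002]
wrist_force: [-0.6, -0.8, -2.3]
gripper_width: 0.0215
time: 7.75
eef_pos: [0.4046, 0.3381, 0.2419]
eef_rot: [1.0, 0.017, -0.002, -0.001]
wrist_force: [-0.3, -0.7, -2.0]
gripper_width: 0.022
(7.75, array([0.4046, 0.3381, 0.2419]), [[0.999, 0.034, -0.003], [0.034, -0.999, 0.003], [-0.003, -0.003, -1.0]], array([-0.3, -0.7, -2. ]), 0.022)
lid_bar wrist 0.73 [0.488 0.344 0.107] px [314.  99.]
lid wrist 0.82 [0.49  0.339 0.105] px [319.  98.]
lid_bar top 0.86 [0.512 0.32  0.105] px [182. 199.]
lid top 0.93 [0.509 0.318 0.11 ] px [183. 200.]
lid top 0.29 [ 0.536 -0.411  0.042] px [457. 201.]
lid_bar scene 0.7 [0.505 0.332 0.11 ] px [397. 151.]
lid scene 0.74 [0.503 0.323 0.108] px [394. 152.]
lid scene 0.6 [0.652 0.34  0.059] px [428. 186.]
lid scene 0.53 [ 0.419 -0.337  0.051] px [202. 243.]
```

View pics/wrist4.png

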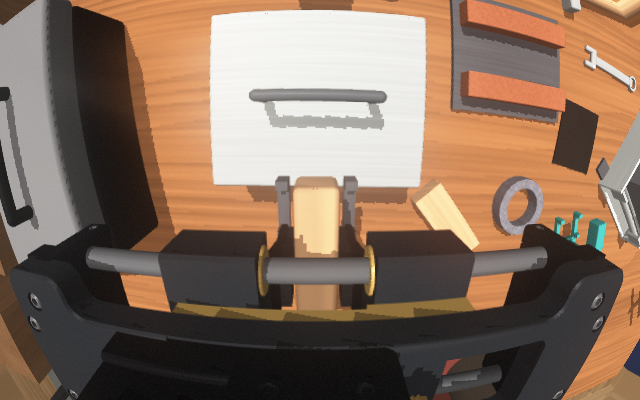

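View pics/scene4.png

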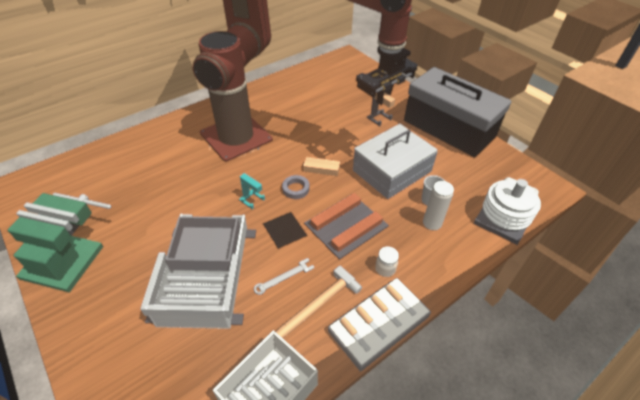

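```bash
python3 - <<'E'
from h import *
cal=get_calibration("wrist")
b=np.array([onz(cal,"wrist",p,.160)[:2] for p in [(250,95),(386,96.5)]]);print(b,b.mean(0),np.degrees(np.arctan2(b[1][0]-b[0][0],b[0][1]-b[1][1])))
l=np.array([onz(cal,"wrist",p,.107)[:2] for p in [(211,15),(426,18),(420,187),(213,184)]]);print(l,l.mean(0))
# lifter front tine tips
print([onz(cal,"wrist",p,.19)[:2].round(4) for p in [(283,177),(350,177),(296,180),(338,180)]])
E
```

```text
[[0.48933367 0.39522303]
 [0.49185638 0.28730779]] [0.49059502 0.34126541] 1.33914815434107
[[0.57593853 0.45055221]
 [0.5801357  0.2366668 ]
 [0.40574767 0.23267165]
 [0.40150555 0.44675024]] [0.49083186 0.34166023]
[array([0.4299, 0.3644]), array([0.4316, 0.3163]), array([0.428, 0.355]), array([0.429 , 0.3249])]
```

```bash
python3 -m crank '{"travel":[[0,0.01,-0.12],[0,0.01,-0.255],[0,0.01,-0.255],[0,0.01,-0.255],[0,0.01,-0.255]],"delta_rot":[[0,0,-0.005],[0,0,-0.005],[0,0,-0.005],[0,0,-0.005],[0,0,-0.005]],"hand":[0,0,0,0,0]}'; python3 - <<'E'
from h import *
cal,im=snap("wrist","pics/w5.png")
cal,im=snap("scene","pics/s5.png"); cv2.imwrite("pics/s5c.png",cv2.resize(im[70:200,330:460,::-1],None,fx=4.5,fy=4.5,interpolation=cv2.INTER_CUBIC))
E
```

```text
time: 8.7
eef_pos: [0.4056, 0.3414, 0.1935]
eef_rot: [1.0, 0.013, 0.0, -0.003]
wrist_force: [1.0, -0.9, -2.8]
gripper_width: 0.0217
```

View pics/w5.png

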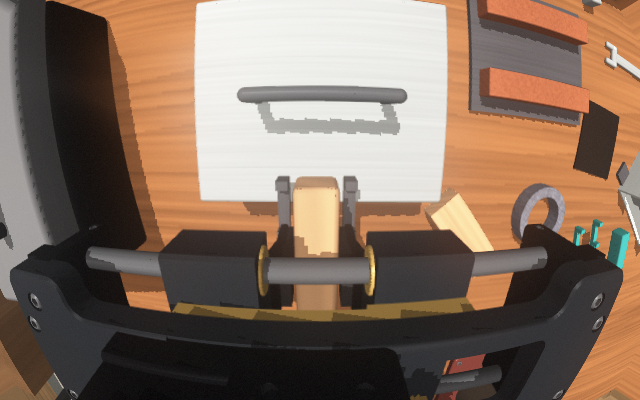

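View pics/s5c.png

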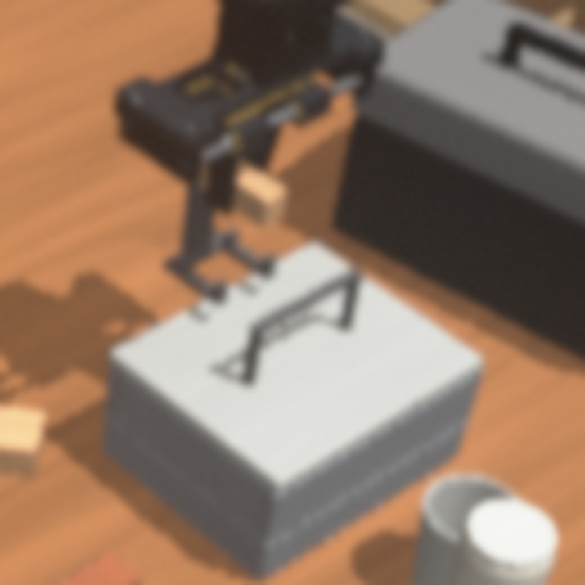

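```bash
python3 -m crank '{"travel":[[0,-0.01,-0.015],[0.1,-0.01,-0.015],[0.2,-0.01,-0.015],[0.3,-0.01,-0.015],[0.42,-0.01,-0.015],[0.42,-0.01,-0.015],[0.42,-0.01,-0.015]],"delta_rot":[[0,0,0],[0,0,0],[0,0,0],[0,0,0],[0,0,0],[0,0,0],[0,0,0]],"hand":[0,0,0,0,0,0,0]}'; python3 - <<'E'
from h import *
cal,im=snap("wrist","pics/w6.png")
cal,im=snap("scene","pics/s6.png"); cv2.imwrite("pics/s6c.png",cv2.resize(im[70:200,330:460,::-1],None,fx=4.5,fy=4.5,interpolation=cv2.INTER_CUBIC))
E
```

```text
time: 9.5
eef_pos: [0.4898, 0.3393, 0.1906]
eef_rot: [1.0, 0.013, 0.0, -0.003]
wrist_force: [0.6, 1.8, -3.4]
gripper_width: 0.0216
```

View pics/w6.png

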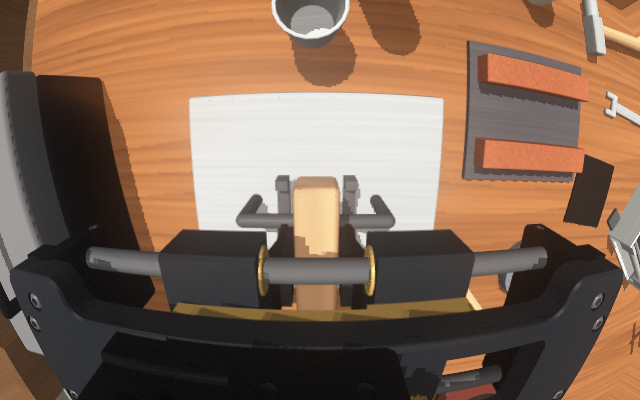

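View pics/s6c.png

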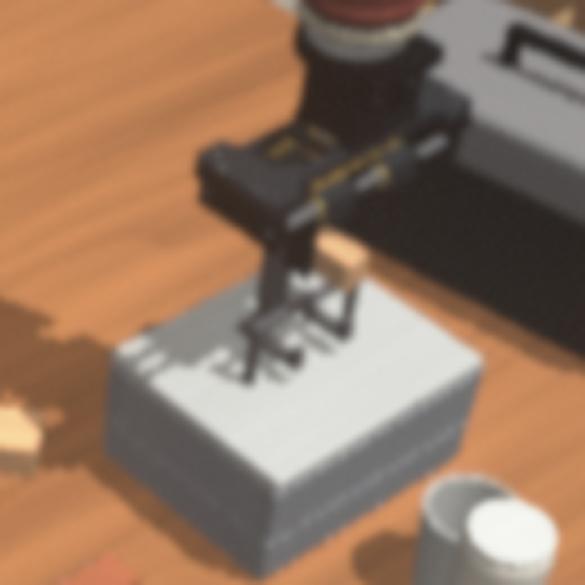

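```bash
python3 -m crank '{"travel":[[0,0,0.05],[0,0,0.09],[0,0,0.12],[0,0,0.15],[0,0,0.18],[0,0,0.21],[0,0,0.24],[0,0,0.24]],"delta_rot":[[0,0,0],[0,0,0],[0,0,0],[0,0,0],[0,0,0],[0,0,0],[0,0,0],[0,0,0]],"hand":[0,0,0,0,0,0,0,0]}'; python3 - <<'E'
from h import *
cal,im=snap("wrist","pics/w7.png")
cal,im=snap("scene","pics/s7.png"); cv2.imwrite("pics/s7c.png",cv2.resize(im[70:200,330:460,::-1],None,fx=4.5,fy=4.5,interpolation=cv2.INTER_CUBIC))
E
```

```text
time: 10.4
eef_pos: [0.4895, 0.3397, 0.2397]
eef_rot: [1.0, 0.013, 0.001, -0.003]
wrist_force: [0.6, -0.5, -6.9]
gripper_width: 0.0219
```

View pics/w7.png

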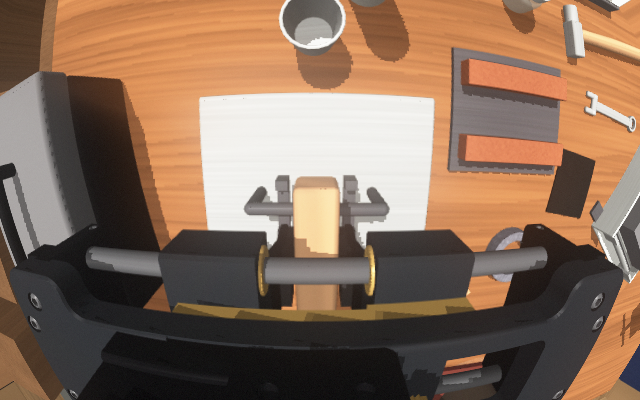

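View pics/s7c.png

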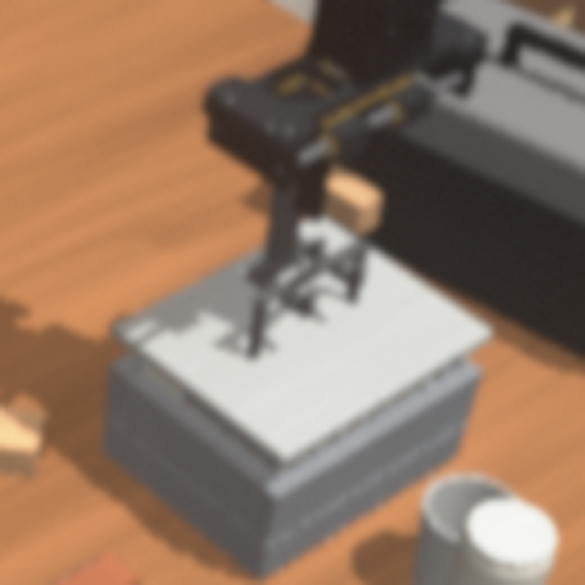

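```bash
python3 -m crank '{"travel":[[0,-0.02,0.05],[0,-0.06,0.1],[0,-0.12,0.15],[0,-0.19,0.15],[0,-0.27,0.15],[0,-0.35,0.15],[0,-0.43,0.15],[0,-0.51,0.15]],"delta_rot":[[0,0,0],[0,0,0],[0,0,0],[0,0,0],[0,0,0],[0,0,0],[0,0,0],[0,0,0]],"hand":[0,0,0,0,0,0,0,0]}'; python3 -m crank '{"travel":[[0.01,-0.08,0],[0.04,-0.16,0],[0.08,-0.24,0],[0.13,-0.32,0],[0.18,-0.4,0],[0.23,-0.48,0],[0.28,-0.56,0],[0.32,-0.63,0]],"delta_rot":[[0,0,0],[0,0,0],[0,0,0],[0,0,0],[0,0,0],[0,0,0],[0,0,0],[0,0,0]],"hand":[0,0,0,0,0,0,0,0]}'; python3 - <<'E'
from h import *
print(st())
cal,im=snap("wrist","pics/w8.png")
E
```

```text
time: 11.3
eef_pos: [0.4888, 0.2357, 0.2681]
eef_rot: [1.0, 0.013, -0.0, -0.003]
wrist_force: [1.3, -1.2, -7.0]
gripper_width: 0.0219
time: 12.1
eef_pos: [0.5531, 0.108, 0.2679]
eef_rot: [1.0, 0.013, -0.0, -0.003]
wrist_force: [0.1, -0.3, -6.7]
gripper_width: 0.022
(12.1, array([0.5531, 0.108 , 0.2679]), [[1.0, 0.025, -0.001], [0.025, -1.0, 0.006], [-0.001, -0.006, -1.0]], array([ 0.1, -0.3, -6.7]), 0.022)
```

View pics/w8.png

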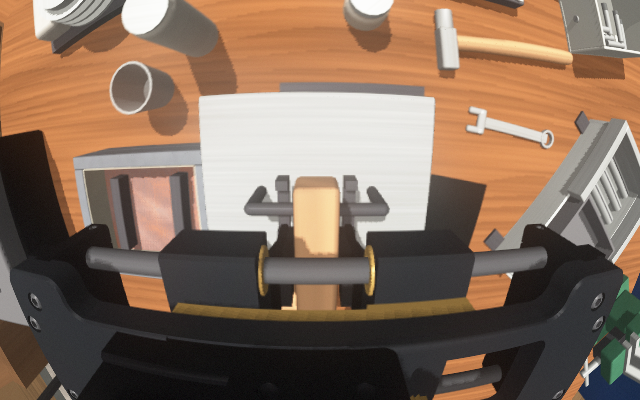

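```bash
python3 -m crank '{"travel":[[0.04,-0.08,0],[0.08,-0.16,0],[0.12,-0.23,0],[0.12,-0.245,0],[0.12,-0.245,-0.07],[0.12,-0.245,-0.17],[0.12,-0.245,-0.27],[0.12,-0.245,-0.32]],"delta_rot":[[0,0,0],[0,0,0],[0,0,0],[0,0,0],[0,0,0],[0,0,0],[0,0,0],[0,0,0]],"hand":[0,0,0,0,0,0,0,0]}'; python3 -m crank '{"travel":[[0,0,-0.02],[0,0,-0.04],[0,0,-0.06],[0,0,-0.06],[0,0,-0.06]],"delta_rot":[[0,0,0],[0,0,0],[0,0,0],[0,0,0],[0,0,0]],"hand":[0,0,0,0,0]}'; python3 - <<'E'
from h import *
print(st())
cal,im=snap("wrist","pics/w9.png")
cal,im=snap("scene","pics/s9.png"); cv2.imwrite("pics/s9c.png",cv2.resize(im[120:280,270:450,::-1],None,fx=4,fy=4,interpolation=cv2.INTER_CUBIC))
E
```

```text
time: 12.95
eef_pos: [0.5761, 0.0577, 0.2005]
eef_rot: [1.0, 0.012, -0.002, -0.002]
wrist_force: [-0.1, 0.2, -7.5]
gripper_width: 0.0224
time: 13.45
eef_pos: [0.5765, 0.0577, 0.1892]
eef_rot: [1.0, 0.012, -0.002, -0.002]
wrist_force: [-0.5, 0.7, -6.4]
gripper_width: 0.0215
(13.45, array([0.5765, 0.0577, 0.1892]), [[1.0, 0.024, -0.004], [0.024, -1.0, 0.004], [-0.003, -0.004, -1.0]], array([-0.5,  0.7, -6.4]), 0.0215)
```

View pics/w9.png

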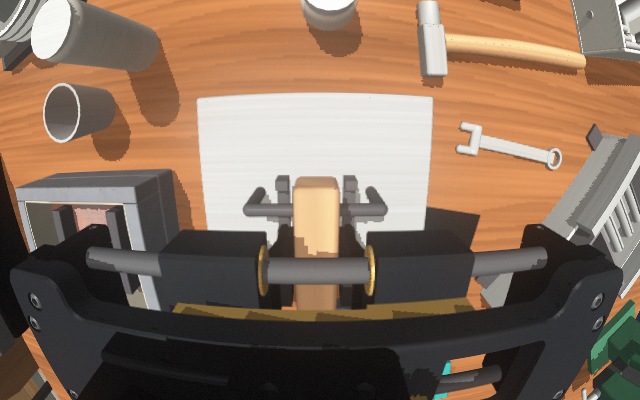

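View pics/s9c.png

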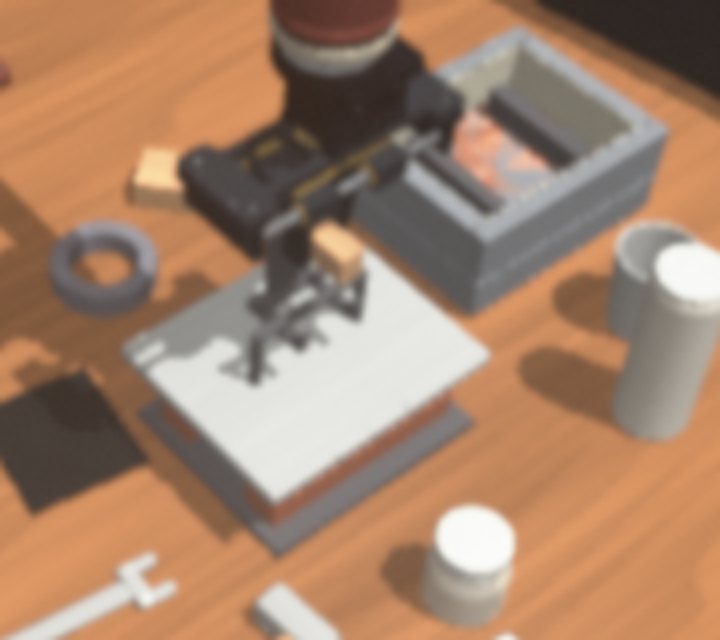

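```bash
python3 -m crank '{"travel":[[0,0,-0.03],[0,0,-0.06],[0,0,-0.085],[0,0,-0.1],[0,0,-0.11],[0,0,-0.12],[0,0,-0.13],[0,0,-0.14]],"delta_rot":[[0,0,0],[0,0,0],[0,0,0],[0,0,0],[0,0,0],[0,0,0],[0,0,0],[0,0,0]],"hand":[0,0,0,0,0,0,0,0]}'
```

```text
time: 14.35
eef_pos: [0.5772, 0.0576, 0.1619]
eef_rot: [1.0, 0.012, -0.001, -0.002]
wrist_force: [0.4, 0.1, -2.4]
gripper_width: 0.0219
```

```bash
python3 -m crank '{"travel":[[0,0,-0.01],[0,0,-0.02],[0,0,-0.03],[0,0,-0.03]],"delta_rot":[[0,0,0],[0,0,0],[0,0,0],[0,0,0]],"hand":[0,0,0,0]}'
```

```text
time: 14.75
eef_pos: [0.577, 0.0576, 0.1557]
eef_rot: [1.0, 0.012, -0.001, -0.002]
wrist_force: [0.2, 0.4, -2.7]
gripper_width: 0.0218
```

```bash
python3 -m crank '{"travel":[[0,0,-0.04],[0,0,-0.07],[0,0,-0.07],[0,0,-0.07]],"delta_rot":[[0,0,0],[0,0,0],[0,0,0],[0,0,0]],"hand":[0,0,0,0]}';  python3 - <<'E'
from h import *
cal,im=snap("wrist","pics/w10.png")
E
```

```text
time: 15.15
eef_pos: [0.5767, 0.0576, 0.1411]
eef_rot: [1.0, 0.012, -0.002, -0.002]
wrist_force: [-0.5, -0.1, -3.4]
gripper_width: 0.0215
```

View pics/w10.png

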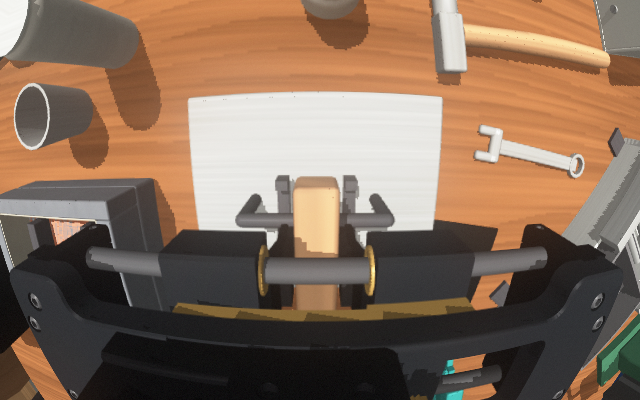

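Lifter is free below the bar (bar at row 218, px 238–393, centred). Retract straight back.

```bash
python3 -m crank '{"travel":[[-0.05,0,0],[-0.15,0,0],[-0.25,0,0],[-0.35,0,0],[-0.45,0,0],[-0.5,0,0],[-0.5,0,0]],"delta_rot":[[0,0,0],[0,0,0],[0,0,0],[0,0,0],[0,0,0],[0,0,0],[0,0,0]],"hand":[0,0,0,0,0,0,0]}';  python3 - <<'E'
from h import *
cal,im=snap("wrist","pics/w11.png"); rec(cal,"wrist","pad_top"); rec(cal,"wrist","lid")
E
```

```text
time: 15.9
eef_pos: [0.4759, 0.0578, 0.1417]
eef_rot: [1.0, 0.012, -0.001, -0.002]
wrist_force: [0.8, 0.6, -3.1]
gripper_width: 0.022
pad_top wrist 0.98 [ 0.477 -0.105  0.002] px [466. 187.]
pad_top wrist 0.34 [0.489 0.385 0.069] px [ 28. 182.]
lid wrist 0.67 [0.485 0.388 0.07 ] px [ 27. 186.]
lid wrist 0.2 [0.568 0.062 0.059] px [315.  87.]
```

View pics/w11.png

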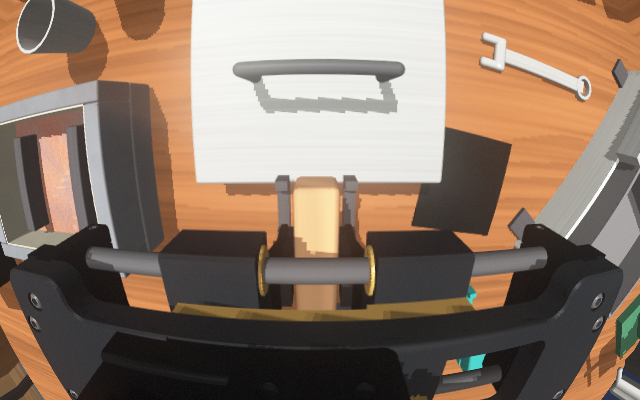

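```bash
python3 -m crank '{"travel":[[-0.01,0,0.1],[-0.02,-0.1,0.25],[-0.02,-0.3,0.25],[-0.02,-0.5,0.25],[-0.02,-0.7,0.25],[-0.02,-0.86,0.25],[-0.02,-0.86,0.1],[-0.02,-0.86,-0.1]],"delta_rot":[[0,0,0],[0,0,-0.04],[0,0,-0.08],[0,0,-0.08],[0,0,-0.08],[0,0,-0.08],[0,0,-0.08],[0,0,-0.08]],"hand":[0,0,0,0,0,0,0,0]}'; python3 - <<'E'
from h import *
cal,im=snap("wrist","pics/w12.png")
E
```

```text
time: 16.85
eef_pos: [0.4771, -0.1171, 0.124]
eef_rot: [0.999, -0.052, 0.003, -0.001]
wrist_force: [-0.0, -0.1, -4.1]
gripper_width: 0.0219
```

View pics/w12.png

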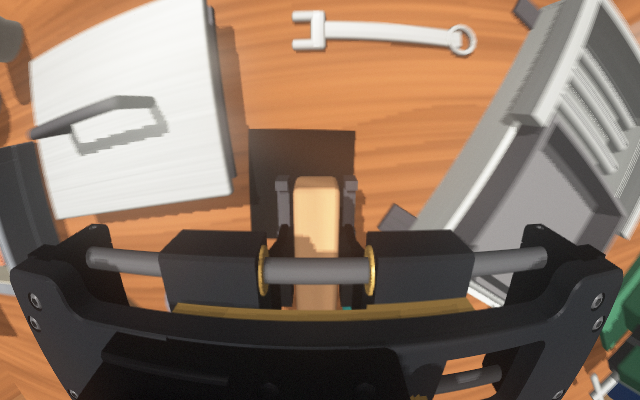

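```bash
python3 -m crank '{"travel":[[0,0.025,-0.08],[0,0.025,-0.16],[0,0.025,-0.22],[0,0.025,-0.24],[0,0.025,-0.25],[0,0.025,-0.255],[0,0.025,-0.255]],"delta_rot":[[0,0,0],[0,0,0],[0,0,0],[0,0,0],[0,0,0],[0,0,0],[0,0,0]],"hand":[0,0,0,0,0,0,0]}'
```

```text
time: 17.6
eef_pos: [0.4755, -0.1094, 0.0708]
eef_rot: [0.999, -0.051, -0.0, -0.003]
wrist_force: [-8.8, 9.6, 35.3]
gripper_width: 0.0219
```

```bash
python3 -m crank '{"travel":[[0,0,0.008],[0,0,0.01],[0,0,0.01]],"delta_rot":[[0,0,0],[0,0,0],[0,0,0]],"hand":[0,0,0]}'
```

```text
time: 17.9
eef_pos: [0.4757, -0.1095, 0.0729]
eef_rot: [0.999, -0.051, -0.0, -0.003]
wrist_force: [-0.1, 0.2, -4.1]
gripper_width: 0.0218
```

```bash
python3 -m crank '{"travel":[[0,0,-0.004],[0,0,-0.004],[0,0,-0.004],[0,0,-0.004],[0,0,-0.004],[0,0,-0.004],[0,0,-0.004]],"delta_rot":[[0,0,0],[0,0,0],[0,0,0],[0,0,0],[0,0,0],[0,0,0],[0,0,0]],"hand":[0,0,0.5,0.5,0.5,0.5,0.5]}';python3 -m crank '{"travel":[[0,0,0.05],[0,0,0.2],[0,0,0.4],[0,0,0.6],[0,0,0.8],[0,0,0.8]],"delta_rot":[[0,0,0],[0,0,0],[0,0,0],[0,0,0],[0,0,0],[0,0,0]],"hand":[0.5,0.5,0.5,0.5,0.5,0.5]}'; python3 - <<'E'
from h import *
cal,im=snap("wrist","pics/w13.png")
E
```

```text
time: 18.6
eef_pos: [0.4759, -0.1096, 0.0723]
eef_rot: [0.999, -0.051, -0.0, -0.003]
wrist_force: [0.2, 0.8, -1.2]
gripper_width: 0.0425
time: 19.2
eef_pos: [0.4795, -0.111, 0.2401]
eef_rot: [0.999, -0.051, 0.006, -0.001]
wrist_force: [0.2, -0.5, -0.4]
gripper_width: 0.0436
```

View pics/w13.png

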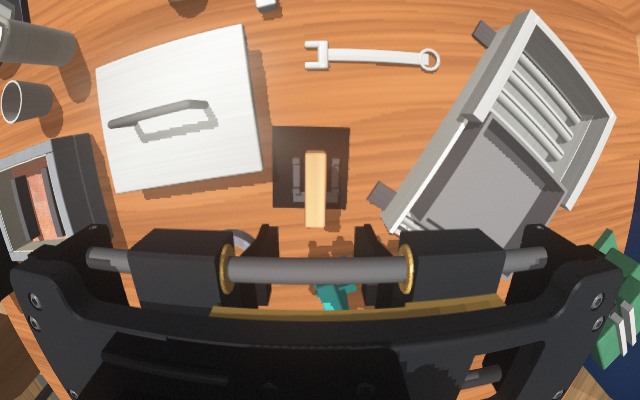

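```bash
python3 -m crank '{"travel":[[0,0.2,0.1],[0,0.4,0.2],[0,0.6,0.2],[0,0.8,0.2],[-0.05,1,0.2]],"delta_rot":[[0,0,0.04],[0,0,0.08],[0,0,0.08],[0,0,0.08],[0,0,0.08]],"hand":[0.5,0.5,0.5,0.5,0.5]}';python3 -m crank '{"travel":[[0,0.2,0],[0,0.4,0],[0,0.6,0],[-0.1,0.8,0],[-0.15,1,0],[-0.15,1,0]],"delta_rot":[[0,0,0],[0,0,0],[0,0,0],[0,0,0],[0,0,0],[0,0,0]],"hand":[0.5,0.5,0.5,0.5,0.5,0.5]}'; python3 - <<'E'
from h import *
print(st())
for n in ["wrist","top"]:
    cal,im=snap(n,f"pics/{n}14.png"); rec(cal,n,"blank0_centre",4); rec(cal,n,"lid",4)
    if n=="top": cv2.imwrite("pics/t14c.png",cv2.resize(im[100:300,110:350,::-1],None,fx=3.3,fy=3,interpolation=cv2.INTER_CUBIC))
E
```

```text
time: 19.75
eef_pos: [0.4676, 0.091, 0.276]
eef_rot: [1.0, 0.011, 0.003, -0.002]
wrist_force: [-0.2, 0.4, 0.4]
gripper_width: 0.0436
time: 20.35
eef_pos: [0.4352, 0.2947, 0.2747]
eef_rot: [1.0, 0.014, 0.002, -0.002]
wrist_force: [0.7, -1.0, -0.5]
gripper_width: 0.0437
(20.35, array([0.4352, 0.2947, 0.2747]), [[1.0, 0.028, 0.003], [0.028, -1.0, 0.005], [0.004, -0.005, -1.0]], array([ 0.7, -1. , -0.5]), 0.0437)
blank0_centre wrist 0.55 [0.49  0.295 0.07 ] px [318. 126.]
lid wrist 0.95 [0.571 0.083 0.056] px [479.  77.]
lid top 0.75 [0.574 0.059 0.059] px [285. 181.]
```

View pics/wrist14.png

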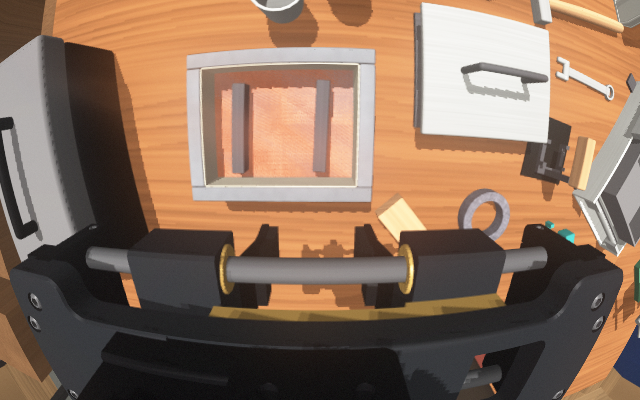

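View pics/t14c.png

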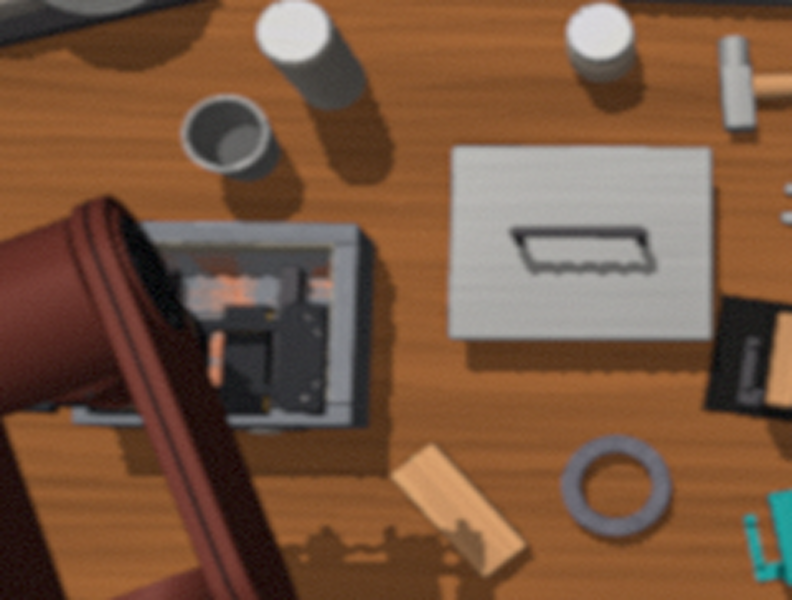

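```bash
python3 - <<'E'
import cv2
im=cv2.imread("pics/wrist14.png"); cv2.imwrite("pics/w14c.png",cv2.resize(im[45:205,185:380],None,fx=4,fy=3.7,interpolation=cv2.INTER_CUBIC))
E
```

```text
(no output)
```

View pics/w14c.png

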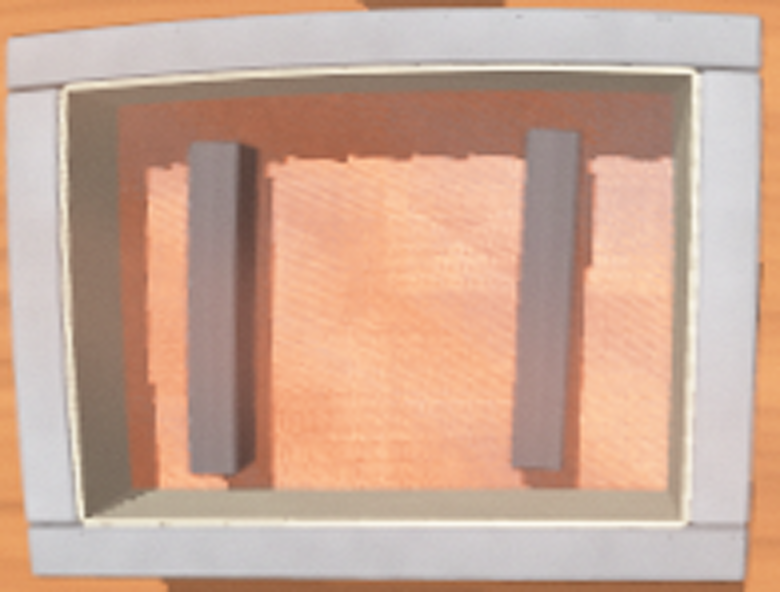

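```bash
python3 - <<'E'
from h import *
cal=get_calibration("wrist")
f=lambda pts,z:np.array([onz(cal,"wrist",(185+u/4,45+v/3.7),z)[:2] for u,v in pts])
for nm,pts,z in [("A",[(190,143),(240,143),(237,472),(191,472)],.073),("B",[(528,130),(578,130),(560,467),(513,467)],.073),("well",[(63,88),(698,68),(688,522),(85,522)],.095)]:
    q=f(pts,z); d=q[0]+q[1]-q[2]-q[3]
    print(nm,q.round(4).tolist(),q.mean(0).round(4),np.degrees(np.arctan2(d[1],d[0])),np.linalg.norm(d)/2,np.linalg.norm(q[0]-q[1]))
print(st())
E
```

```text
A [[0.5446, 0.3929], [0.544, 0.3775], [0.4358, 0.3794], [0.4356, 0.3942]] [0.49  0.386] -0.820399350882995 0.10860042799501407 0.015496683380396909
B [[0.5476, 0.2923], [0.548, 0.2778], [0.4391, 0.2804], [0.4388, 0.2946]] [0.4934 0.2863] -1.272379444139181 0.10891132677904042 0.01453273941126024
well [[0.5623, 0.4257], [0.5663, 0.246], [0.4269, 0.2437], [0.4234, 0.4223]] [0.4947 0.3344] 1.1789337989320914 0.13911994760211185 0.17973749115607965
(20.65, array([0.438 , 0.2898, 0.2756]), [[1.0, 0.021, 0.006], [0.021, -1.0, 0.004], [0.006, -0.003, -1.0]], array([-0.1, -0. ,  0.7]), 0.0436)
```

```bash
python3 - <<'E'
from h import *
print(st())
cal,im=snap("wrist","pics/w15.png"); cv2.imwrite("pics/w15c.png",cv2.resize(im[45:205,185:380,::-1],None,fx=4,fy=3.7,interpolation=cv2.INTER_CUBIC))
print(st())
E
```

```text
(20.65, array([0.438 , 0.2898, 0.2756]), [[1.0, 0.021, 0.006], [0.021, -1.0, 0.004], [0.006, -0.003, -1.0]], array([-0.1, -0. ,  0.7]), 0.0436)
(20.7, array([0.4381, 0.2898, 0.2758]), [[1.0, 0.021, 0.006], [0.021, -1.0, 0.004], [0.006, -0.004, -1.0]], array([0.6, 1.5, 0.3]), 0.0435)
```

View pics/w15c.png

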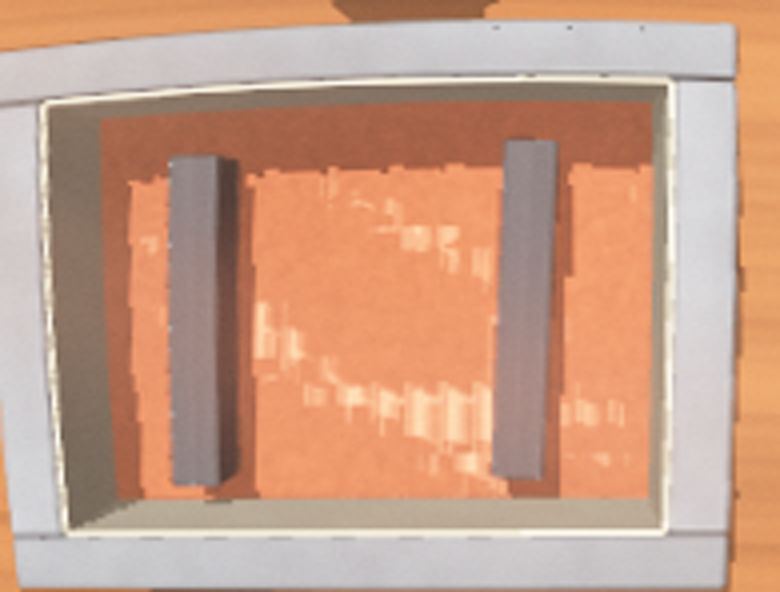

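```bash
python3 - <<'E'
from h import *
cal=get_calibration("wrist")
f=lambda pts,z:np.array([onz(cal,"wrist",(185+u/4,45+v/3.7),z)[:2] for u,v in pts])
for nm,pts,z in [("A",[(170,158),(218,156),(218,486),(172,486)],.073),("B",[(506,141),(556,141),(541,478),(492,475)],.073),("well",[(42,102),(672,80),(668,532),(65,532)],.095)]:
    q=f(pts,z); d=q[0]+q[1]-q[2]-q[3]
    print(nm,q.mean(0).round(4),np.degrees(np.arctan2(d[1],d[0])),np.linalg.norm(d)/2,np.linalg.norm(q[0]-q[1]))
E
python3 - <<'E'
import cv2
from h import *
cal,im=snap("top","pics/t16.png"); sil("top","crate",.092,cal)
cv2.imwrite("pics/t16c.png",cv2.resize(im[140:300,360:530,::-1],None,fx=4.5,fy=3.7,interpolation=cv2.INTER_CUBIC))
E
```

```text
A [0.4855 0.3925] -0.7452858512248027 0.10914124756351737 0.015004985676293903
B [0.49   0.2925] -1.0986103927491169 0.10854153159480831 0.014538064278457608
well [0.4911 0.341 ] 1.4265513476179033 0.13855864094930112 0.17926479282534755
crate 0.81 4012 c [ 0.4306 -0.33  ] wh [0.1757 0.1578] ang 51.91
```

View pics/t16c.png

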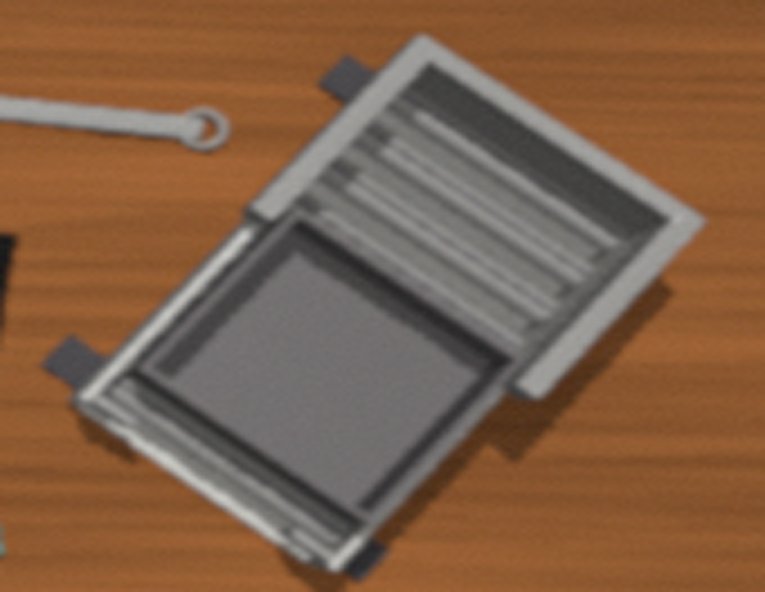

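```bash
python3 - <<'E'
from h import *
cal=get_calibration("top")
f=lambda pts,z:np.array([onz(cal,"top",(360+u/4.5,140+v/3.7),z)[:2] for u,v in pts])
q=f([(297,212),(515,352),(360,527),(130,375)],.092); print(q.round(4).tolist(),q.mean(0)); 
for a,b in [(0,3),(1,2),(0,1),(3,2)]:
    d=q[a]-q[b]; print(np.linalg.norm(d).round(4),np.degrees(np.arctan2(d[1],d[0])).round(2))
t=f([(422,34),(708,218),(537,397),(245,213)],.097); print(t.round(4).tolist())
for a,b in [(0,3),(1,2),(0,1),(3,2)]:
    d=t[a]-t[b]; print(np.linalg.norm(d).round(4),np.degrees(np.arctan2(d[1],d[0])).round(2))
g=f([(78,400),(335,570)],.062);print(g)
E
```

```text
[[0.5383, -0.3146], [0.4425, -0.4418], [0.3181, -0.3505], [0.4195, -0.2175]] [ 0.42957362 -0.33111391]
0.1534 -39.28
0.1543 -36.25
0.1592 53.02
0.1673 52.68
[[0.6695, -0.3881], [0.5411, -0.5556], [0.411, -0.4525], [0.5359, -0.2829]]
0.1701 -38.19
0.166 -38.41
0.211 52.51
0.2105 53.63
[[ 0.40217465 -0.19171143]
 [ 0.2867335  -0.34358108]]
```

```bash
python3 -m crank '{"travel":[[0.13,0.012,0],[0.26,0.012,-0.1],[0.26,0.012,-0.3],[0.26,0.012,-0.5],[0.26,0.012,-0.7],[0.26,0.012,-0.7],[0.26,0.012,-0.7]],"delta_rot":[[0,0,-0.025],[0,0,-0.025],[0,0,-0.025],[0,0,-0.025],[0,0,-0.025],[0,0,-0.025],[0,0,-0.025]],"hand":[0.38,0.38,0.38,0.38,0.38,0.38,0.38]}';python3 - <<'E'
from h import *
cal,im=snap("wrist","pics/w17.png")
E
```

```text
time: 21.5
eef_pos: [0.4901, 0.292, 0.1362]
eef_rot: [1.0, -0.009, 0.003, -0.002]
wrist_force: [0.6, 0.7, 0.2]
gripper_width: 0.0332
```

View pics/w17.png

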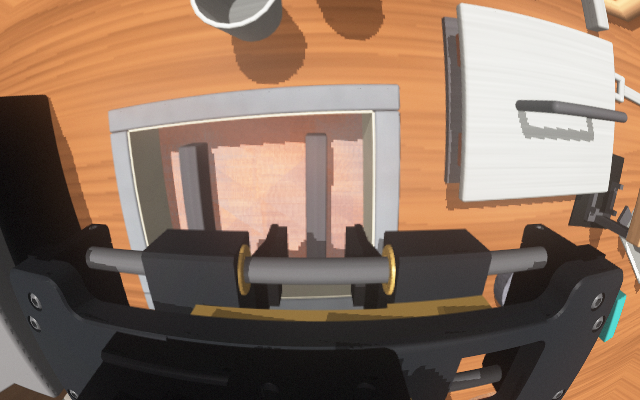

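```bash
python3 -m crank '{"travel":[[0,0,-0.15],[0,0,-0.3],[0,0,-0.38],[0,0,-0.42],[0,0,-0.42],[0,0,-0.42]],"delta_rot":[[0,0,0],[0,0,0],[0,0,0],[0,0,0],[0,0,0],[0,0,0]],"hand":[0.38,0.38,0.38,0.38,0.38,0.38]}';python3 -m crank '{"travel":[[0,0,0],[0,0,0],[0,0,0],[0,0,0],[0,0,0],[0,0,0]],"delta_rot":[[0,0,0],[0,0,0],[0,0,0],[0,0,0],[0,0,0],[0,0,0]],"hand":[0,0,0,0,0,0]}'
```

```text
time: 22.15
eef_pos: [0.4926, 0.2932, 0.0557]
eef_rot: [1.0, -0.009, 0.005, -0.003]
wrist_force: [0.5, 0.2, -0.5]
gripper_width: 0.0332
time: 22.75
eef_pos: [0.4932, 0.293, 0.0566]
eef_rot: [1.0, -0.009, 0.006, -0.003]
wrist_force: [-0.8, -2.5, 6.5]
gripper_width: 0.0155
```

```bash
python3 -m crank '{"travel":[[0,0,0.05],[0,0,0.2],[0,0,0.4],[0,0,0.6],[0,0,0.75],[0,0,0.75]],"delta_rot":[[0,0,0],[0,0,0],[0,0,0],[0,0,0],[0,0,0],[0,0,0]],"hand":[0,0,0,0,0,0]}';python3 - <<'E'
from h import *
cal,im=snap("wrist","pics/w18.png")
E
```

```text
time: 23.35
eef_pos: [0.4959, 0.2945, 0.2124]
eef_rot: [1.0, -0.009, 0.01, -0.005]
wrist_force: [0.2, 0.7, -3.2]
gripper_width: 0.0153
```

View pics/w18.png

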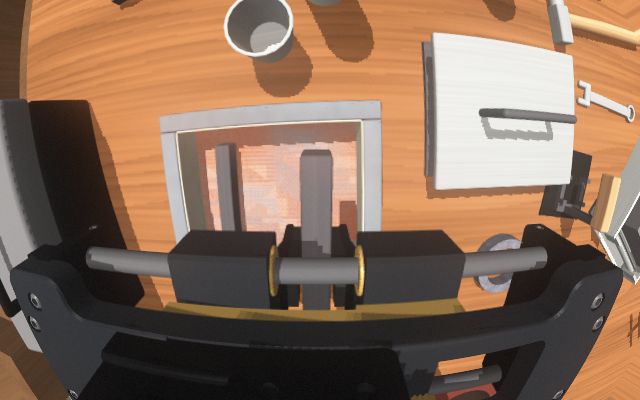

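```bash
cat >> h.py <<'E'
def plan(x,y,z,yaw):
    o=observe(); c=np.cos(np.radians(yaw)); s=np.sin(np.radians(yaw))
    T=np.array([[c,s,0],[s,-c,0],[0,0,-1]])
    rv=R.from_matrix(T@R.from_quat(o["eef_rot"]).as_matrix().T).as_rotvec()/(np.pi/2)
    print("t",round(o["time"],2),"at",o["eef_pos"].round(4),"travel",((np.array([x,y,z])-o["eef_pos"])/0.2).round(3),"rot",rv.round(3),"f",o["wrist_force"].round(1))
E
python3 - <<'E'
from h import *
plan(.4084,-.3586,.21,-38.5)
E
```

```text
t 23.4 at [0.4944 0.2938 0.209 ] travel [-0.43  -3.262  0.005] rot [-0.001  0.012 -0.416] f [ 0.3 -0.  -3.8]
```

```bash
python3 -m crank '{"travel":[[0,-0.15,0.05],[0,-0.3,0.1],[0,-0.5,0.1],[-0.03,-0.7,0.1],[-0.06,-0.9,0.1],[-0.1,-1,0.1]],"delta_rot":[[0,0.012,-0.05],[0,0.012,-0.1],[0,0.012,-0.15],[0,0.012,-0.2],[0,0.012,-0.2],[0,0.012,-0.2]],"hand":[0,0,0,0,0,0]}'
python3 -m crank '{"travel":[[0,-0.2,0],[0,-0.4,0],[0,-0.6,0],[-0.03,-0.8,0],[-0.06,-1,0],[-0.1,-1,0]],"delta_rot":[[0,0,-0.05],[0,0,-0.1],[0,0,-0.15],[0,0,-0.2],[0,0,-0.2],[0,0,-0.2]],"hand":[0,0,0,0,0,0]}'
python3 -m crank '{"travel":[[0,-0.2,0],[-0.05,-0.4,0],[-0.1,-0.6,0],[-0.15,-0.8,0],[-0.2,-0.9,0],[-0.2,-0.9,0]],"delta_rot":[[0,0,0],[0,0,0],[0,0,0],[0,0,0],[0,0,0],[0,0,0]],"hand":[0,0,0,0,0,0]}'; python3 - <<'E'
from h import *
plan(.4084,-.3586,.21,-38.5)
cal,im=snap("wrist","pics/w19.png")
E
```

```text
time: 24.0
eef_pos: [0.4724, 0.0912, 0.2259]
eef_rot: [0.986, -0.167, -0.003, -0.002]
wrist_force: [0.4, 0.4, -3.9]
gripper_width: 0.0157
time: 24.6
eef_pos: [0.4506, -0.1123, 0.2231]
eef_rot: [0.947, -0.321, -0.005, -0.001]
wrist_force: [0.2, 0.5, -3.3]
gripper_width: 0.0158
time: 25.2
eef_pos: [0.4086, -0.2933, 0.2205]
eef_rot: [0.947, -0.323, -0.007, -0.002]
wrist_force: [0.8, 0.5, -3.3]
gripper_width: 0.0155
t 25.2 at [ 0.4086 -0.2933  0.2205] travel [-0.001 -0.326 -0.052] rot [-0.005 -0.007 -0.01 ] f [ 0.8  0.5 -3.3]
```

View pics/w19.png

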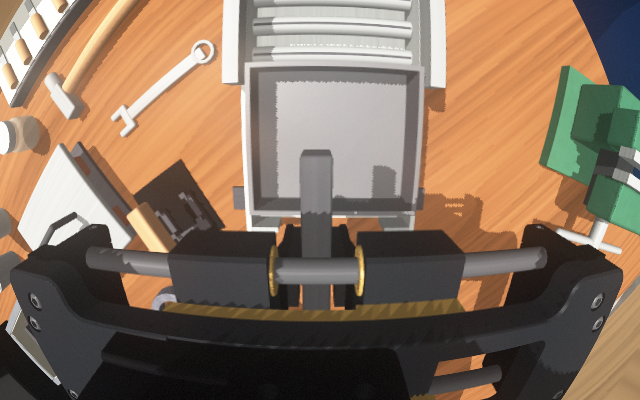

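```bash
python3 - <<'E'
from h import *
cal,im=snap("wrist","pics/w20.png"); cv2.imwrite("pics/w20c.png",cv2.resize(im[45:235,225:445,::-1],None,fx=3.6,fy=3,interpolation=cv2.INTER_CUBIC)); print(st())
E
```

```text
(25.3, array([ 0.4098, -0.2911,  0.2209]), [[0.793, -0.609, -0.011], [-0.609, -0.793, 0.009], [-0.014, -0.001, -1.0]], array([-0.1,  0.2, -3.1]), 0.0156)
```

View pics/w20c.png

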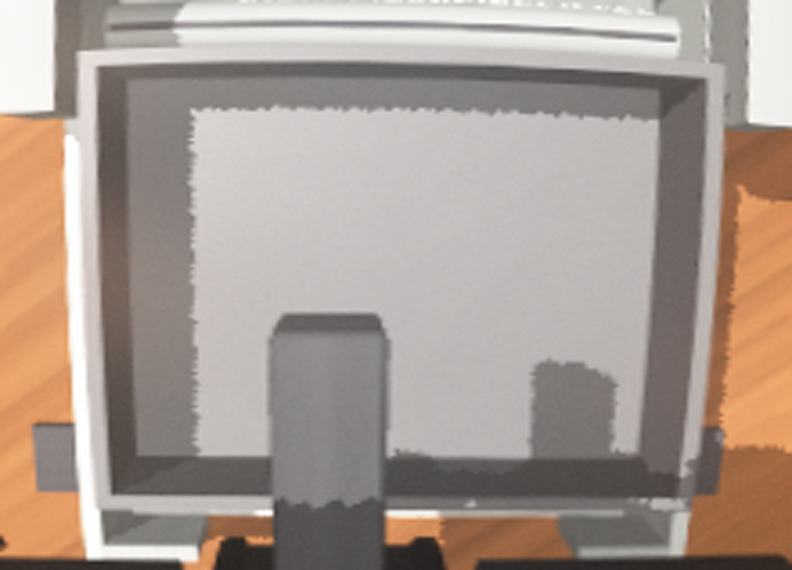

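```bash
python3 - <<'E'
from h import *
cal=get_calibration("wrist")
q=np.array([onz(cal,"wrist",(225+u/3.6,45+v/3),.092)[:2] for u,v in [(78,50),(724,67),(690,512),(100,506)]])
print(q.round(4).tolist(),q.mean(0).round(4))
for a,b in [(0,3),(1,2),(0,1),(3,2)]:
    d=q[a]-q[b]; print(np.linalg.norm(d).round(4),np.degrees(np.arctan2(d[1],d[0])).round(2))
a=np.radians(-38); ex=np.array([np.cos(a),np.sin(a)]); ey=np.array([-ex[1],ex[0]])
c=q.mean(0)
for s in (-.038,.038): print(s,(c+ey*s).round(4))
p=c-ey*.038; plan(p[0],p[1],.1,-38)
E
```

```text
[[0.544, -0.3116], [0.4383, -0.4454], [0.3196, -0.3531], [0.4246, -0.2207]] [ 0.4316 -0.3327]
0.15 -37.28
0.1503 -37.88
0.1706 51.68
0.169 51.56
-0.038 [ 0.4082 -0.3626]
0.038 [ 0.455  -0.3027]
t 25.3 at [ 0.4098 -0.2911  0.2209] travel [-0.008 -0.358 -0.605] rot [-0.006 -0.007 -0.005] f [-0.1  0.2 -3.1]
```

```bash
python3 -m crank '{"travel":[[0,-0.18,0],[0,-0.36,0],[0,-0.36,-0.15],[0,-0.36,-0.35],[0,-0.36,-0.5],[0,-0.36,-0.6],[0,-0.36,-0.65],[0,-0.36,-0.65]],"delta_rot":[[-0.006,-0.007,-0.005],[-0.006,-0.007,-0.005],[-0.006,-0.007,-0.005],[-0.006,-0.007,-0.005],[-0.006,-0.007,-0.005],[-0.006,-0.007,-0.005],[-0.006,-0.007,-0.005],[-0.006,-0.007,-0.005]],"hand":[0,0,0,0,0,0,0,0]}'; python3 - <<'E'
from h import *
plan(.4082,-.3626,.062,-38)
cal,im=snap("wrist","pics/w21.png")
E
```

```text
time: 26.1
eef_pos: [0.4094, -0.3607, 0.0888]
eef_rot: [0.946, -0.325, -0.001, -0.001]
wrist_force: [-0.4, -0.4, -2.6]
gripper_width: 0.0157
t 26.1 at [ 0.4094 -0.3607  0.0888] travel [-0.006 -0.009 -0.134] rot [-0.002 -0.001 -0.001] f [-0.4 -0.4 -2.6]
```

View pics/w21.png

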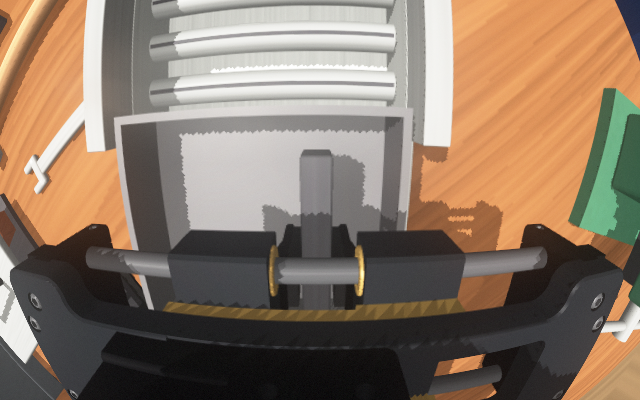

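```bash
python3 -m crank '{"travel":[[-0.006,-0.009,-0.06],[-0.006,-0.009,-0.11],[-0.006,-0.009,-0.135],[-0.006,-0.009,-0.14],[-0.006,-0.009,-0.145],[-0.006,-0.009,-0.145]],"delta_rot":[[0,0,0],[0,0,0],[0,0,0],[0,0,0],[0,0,0],[0,0,0]],"hand":[0,0,0,0,0,0]}'
```

```text
time: 26.75
eef_pos: [0.409, -0.3639, 0.0617]
eef_rot: [0.946, -0.325, -0.0, -0.0]
wrist_force: [-0.5, -0.5, -3.2]
gripper_width: 0.0156
```

```bash
python3 -m crank '{"travel":[[0,0,-0.006],[0,0,-0.012],[0,0,-0.016],[0,0,-0.016]],"delta_rot":[[0,0,0],[0,0,0],[0,0,0],[0,0,0]],"hand":[0,0,0,0]}'
```

```text
time: 27.15
eef_pos: [0.4092, -0.3643, 0.059]
eef_rot: [0.946, -0.325, 0.0, -0.0]
wrist_force: [-0.3, 0.1, -0.7]
gripper_width: 0.0155
```

Blank is supported by the crate floor; release and lift.

```bash
python3 -m crank '{"travel":[[0,0,0],[0,0,0],[0,0,0],[0,0,0.1],[0,0,0.3],[0,0,0.5],[0,0,0.7],[0,0,0.8]],"delta_rot":[[0,0,0],[0,0,0],[0,0,0],[0,0,0],[0,0,0],[0,0,0],[0,0,0],[0,0,0]],"hand":[0.35,0.35,0.35,0.35,0.35,0.35,0.35,0.35]}'; python3 - <<'E'
from h import *
cal,im=snap("wrist","pics/w22.png")
E
```

```text
time: 27.95
eef_pos: [0.4105, -0.3656, 0.2236]
eef_rot: [0.946, -0.325, 0.003, 0.002]
wrist_force: [0.1, 0.1, -0.3]
gripper_width: 0.0302
```

View pics/w22.png

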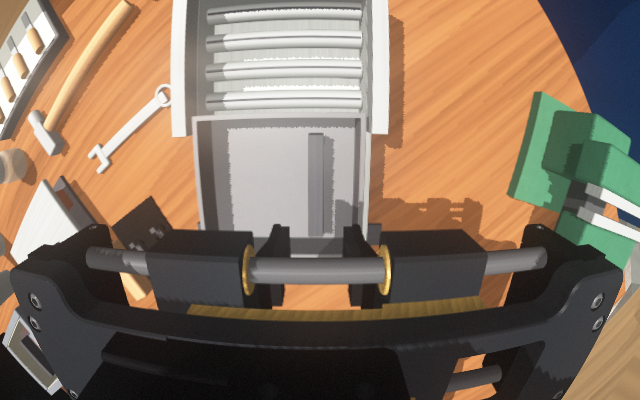

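```bash
python3 -m crank '{"travel":[[0,0.2,0.1],[0.03,0.4,0.1],[0.06,0.6,0.1],[0.1,0.8,0.1],[0.1,1,0.1],[0.1,1,0.1]],"delta_rot":[[0,0,0.05],[0,0,0.1],[0,0,0.15],[0,0,0.2],[0,0,0.2],[0,0,0.2]],"hand":[0.38,0.38,0.38,0.38,0.38,0.38]}'
python3 -m crank '{"travel":[[0.05,0.2,0],[0.1,0.4,0],[0.15,0.6,0],[0.2,0.8,0],[0.25,1,0],[0.25,1,0]],"delta_rot":[[0,0,0.05],[0,0,0.1],[0,0,0.15],[0,0,0.2],[0,0,0.2],[0,0,0.2]],"hand":[0.38,0.38,0.38,0.38,0.38,0.38]}'
python3 -m crank '{"travel":[[0,0.2,0],[0,0.4,0],[0,0.6,0],[0,0.8,0],[0,1,0],[0,1,0]],"delta_rot":[[0,0,0],[0,0,0],[0,0,0],[0,0,0],[0,0,0],[0,0,0]],"hand":[0.38,0.38,0.38,0.38,0.38,0.38]}'
python3 - <<'E'
from h import *
plan(.4855,.3925,.14,-0.8)
E
```

```text
time: 28.6
eef_pos: [0.4312, -0.1626, 0.2456]
eef_rot: [0.985, -0.17, 0.005, 0.001]
wrist_force: [0.1, -0.0, 0.5]
gripper_width: 0.0332
time: 29.2
eef_pos: [0.4818, 0.0408, 0.2452]
eef_rot: [1.0, -0.012, 0.005, -0.001]
wrist_force: [0.0, -1.0, -0.3]
gripper_width: 0.033
time: 29.8
eef_pos: [0.4817, 0.2434, 0.2445]
eef_rot: [1.0, -0.01, 0.004, -0.001]
wrist_force: [-0.8, -0.1, 0.2]
gripper_width: 0.0329
t 29.8 at [0.4817 0.2434 0.2445] travel [ 0.019  0.746 -0.523] rot [-0.001  0.006  0.004] f [-0.8 -0.1  0.2]
```

```bash
python3 -m crank '{"travel":[[0.02,0.2,0],[0.02,0.4,0],[0.02,0.6,0],[0.02,0.745,0],[0.02,0.745,-0.15],[0.02,0.745,-0.35],[0.02,0.745,-0.52],[0.02,0.745,-0.52]],"delta_rot":[[0,0.006,0],[0,0.006,0],[0,0.006,0],[0,0.006,0],[0,0.006,0],[0,0.006,0],[0,0.006,0],[0,0.006,0]],"hand":[0.38,0.38,0.38,0.38,0.38,0.38,0.38,0.38]}'
python3 - <<'E'
from h import *
cal,im=snap("wrist","pics/w23.png")
plan(.4855,.3925,.054,-0.8)
E
```

```text
time: 30.6
eef_pos: [0.483, 0.3881, 0.1338]
eef_rot: [1.0, -0.011, -0.005, 0.002]
wrist_force: [-0.7, -0.7, 0.1]
gripper_width: 0.0328
t 30.65 at [0.4847 0.3895 0.1374] travel [ 0.004  0.015 -0.417] rot [ 0.001 -0.004  0.005] f [ 1.4 -0.4 -0.5]
```

View pics/w23.png

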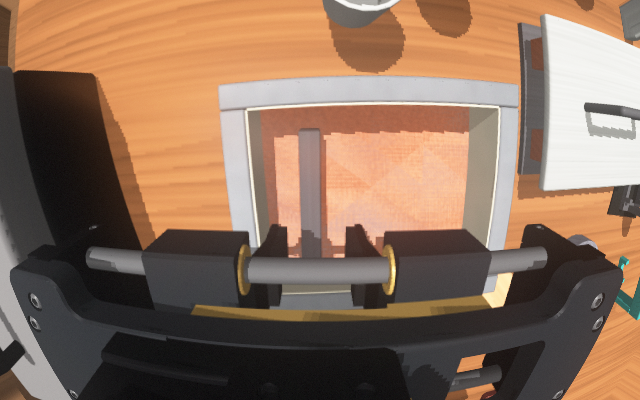

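```bash
python3 -m crank '{"travel":[[0.004,0.015,-0.12],[0.004,0.015,-0.28],[0.004,0.015,-0.38],[0.004,0.015,-0.415],[0.004,0.015,-0.415],[0.004,0.015,-0.415]],"delta_rot":[[0,0,0],[0,0,0],[0,0,0],[0,0,0],[0,0,0],[0,0,0]],"hand":[0.38,0.38,0.38,0.38,0.38,0.38]}';python3 -m crank '{"travel":[[0,0,0],[0,0,0],[0,0,0],[0,0,0],[0,0,0],[0,0,0]],"delta_rot":[[0,0,0],[0,0,0],[0,0,0],[0,0,0],[0,0,0],[0,0,0]],"hand":[0,0,0,0,0,0]}'
```

```text
time: 31.25
eef_pos: [0.4873, 0.3931, 0.0569]
eef_rot: [1.0, -0.011, -0.002, 0.0]
wrist_force: [0.0, 0.5, 0.5]
gripper_width: 0.033
time: 31.85
eef_pos: [0.488, 0.3931, 0.0581]
eef_rot: [1.0, -0.011, -0.001, 0.0]
wrist_force: [-1.2, -1.8, 6.2]
gripper_width: 0.016
```

```bash
python3 -m crank '{"travel":[[0,0,0.05],[0,0,0.2],[0,0,0.4],[0,0,0.6],[0,-0.1,0.75],[0,-0.3,0.85],[0,-0.5,0.85],[0,-0.7,0.85]],"delta_rot":[[0,0,0],[0,0,0],[0,0,0],[0,0,0],[0,0,0],[0,0,-0.05],[0,0,-0.1],[0,0,-0.15]],"hand":[0,0,0,0,0,0,0,0]}';python3 - <<'E'
from h import *
cal,im=snap("wrist","pics/w24.png")
plan(.455,-.3027,.22,-38)
E
```

```text
time: 32.65
eef_pos: [0.4877, 0.2521, 0.2291]
eef_rot: [0.992, -0.13, -0.0, -0.0]
wrist_force: [0.5, 0.1, -3.9]
gripper_width: 0.0159
t 32.7 at [0.4876 0.2464 0.2282] travel [-0.163 -2.745 -0.041] rot [ 0.003 -0.002 -0.252] f [ 3.2 -3.2 -4. ]
```

View pics/w24.png

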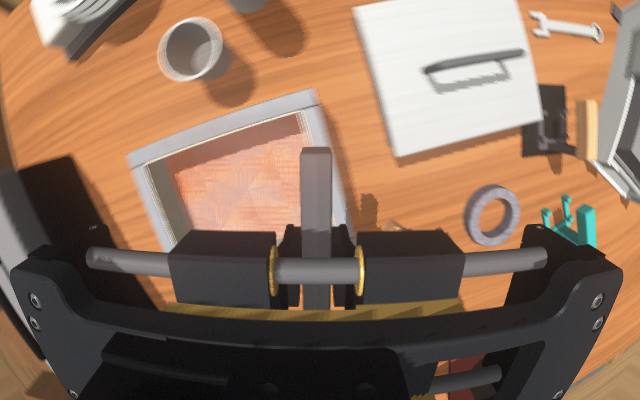

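```bash
python3 -m crank '{"travel":[[0,-0.2,0],[0,-0.4,0],[0,-0.6,0],[-0.02,-0.8,0],[-0.04,-1,0],[-0.05,-1,0]],"delta_rot":[[0,0,-0.05],[0,0,-0.1],[0,0,-0.15],[0,0,-0.2],[0,0,-0.252],[0,0,-0.252]],"hand":[0,0,0,0,0,0]}'
python3 -m crank '{"travel":[[0,-0.2,0],[0,-0.4,0],[0,-0.6,0],[-0.03,-0.8,0],[-0.06,-1,0],[-0.06,-1,0]],"delta_rot":[[0,0,0],[0,0,0],[0,0,0],[0,0,0],[0,0,0],[0,0,0]],"hand":[0,0,0,0,0,0]}'; python3 - <<'E'
from h import *
plan(.455,-.3027,.21,-38.5)
cal,im=snap("wrist","pics/w25.png")
plan(.455,-.3027,.21,-38.5)
E
```

```text
time: 33.3
eef_pos: [0.4771, 0.0426, 0.228]
eef_rot: [0.945, -0.328, -0.001, 0.003]
wrist_force: [0.6, 0.7, -3.2]
gripper_width: 0.0158
time: 33.9
eef_pos: [0.4644, -0.1608, 0.2279]
eef_rot: [0.944, -0.33, -0.001, 0.004]
wrist_force: [0.5, -0.0, -2.9]
gripper_width: 0.0159
t 33.9 at [ 0.4644 -0.1608  0.2279] travel [-0.047 -0.709 -0.09 ] rot [ 0.004 -0.003  0.   ] f [ 0.5 -0.  -2.9]
t 33.95 at [ 0.4647 -0.1586  0.2278] travel [-0.049 -0.721 -0.089] rot [ 0.003 -0.003 -0.   ] f [ 0.   0.8 -3.3]
```

View pics/w25.png

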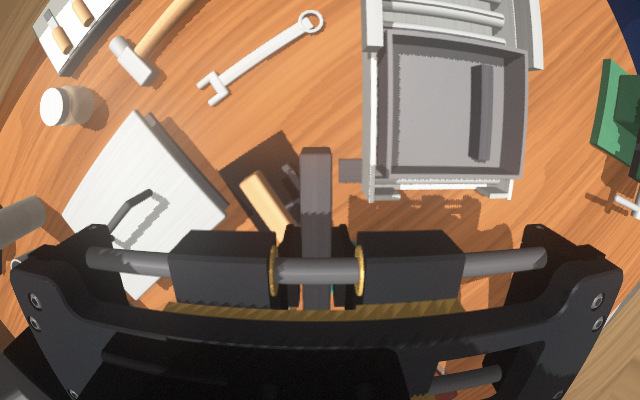

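```bash
python3 -m crank '{"travel":[[0,-0.2,0],[0,-0.4,0],[-0.03,-0.6,0],[-0.05,-0.72,-0.08],[-0.05,-0.72,-0.08]],"delta_rot":[[0.003,-0.003,0],[0.003,-0.003,0],[0.003,-0.003,0],[0.003,-0.003,0],[0.003,-0.003,0]],"hand":[0,0,0,0,0]}'; python3 - <<'E'
from h import *
camera("top")
plan(.455,-.3027,.062,-38)
cal,im=snap("wrist","pics/w26.png")
E
```

```text
time: 34.45
eef_pos: [0.4538, -0.3028, 0.2094]
eef_rot: [0.944, -0.33, -0.002, -0.001]
wrist_force: [0.0, 1.4, -4.7]
gripper_width: 0.0156
t 34.5 at [ 0.4543 -0.3014  0.2101] travel [ 0.003 -0.007 -0.741] rot [-0.002 -0.002  0.006] f [-0.5  1.5 -2.9]
```

View pics/w26.png

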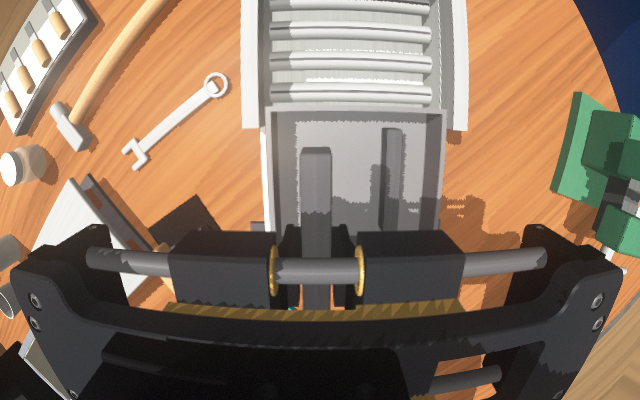

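```bash
python3 - <<'E'
from h import *
cal=get_calibration("wrist")
for p in [(.544,-.3116,.092),(.4383,-.4454,.092)]: print(proj(cal,"wrist",np.array(p)))
E
python3 -m crank '{"travel":[[0.003,-0.007,-0.15],[0.003,-0.007,-0.35],[0.003,-0.007,-0.5],[0.003,-0.007,-0.6],[0.003,-0.007,-0.66],[0.003,-0.007,-0.7],[0.003,-0.007,-0.72],[0.003,-0.007,-0.73]],"delta_rot":[[-0.002,-0.002,0.006],[-0.002,-0.002,0.006],[-0.002,-0.002,0.006],[-0.002,-0.002,0.006],[-0.002,-0.002,0.006],[-0.002,-0.002,0.006],[-0.002,-0.002,0.006],[-0.002,-0.002,0.006]],"hand":[0,0,0,0,0,0,0,0]}'
```

```text
[264.86490254 106.48575004]
[446.21929217 110.32218229]
time: 35.35
eef_pos: [0.4562, -0.3023, 0.0657]
eef_rot: [0.946, -0.325, 0.001, 0.0]
wrist_force: [0.7, 0.1, -3.1]
gripper_width: 0.0158
```

```bash
python3 -m crank '{"travel":[[0,0,-0.01],[0,0,-0.02],[0,0,-0.027],[0,0,-0.032],[0,0,-0.032]],"delta_rot":[[0,0,0],[0,0,0],[0,0,0],[0,0,0],[0,0,0]],"hand":[0,0,0,0,0]}'
```

```text
time: 35.85
eef_pos: [0.4567, -0.3028, 0.06]
eef_rot: [0.946, -0.325, 0.002, 0.0]
wrist_force: [0.5, -0.6, 1.3]
gripper_width: 0.0158
```

```bash
python3 -m crank '{"travel":[[0,0,0],[0,0,0],[0,0,0],[0,0,0.1],[0,0,0.3],[0,0,0.5],[0,0,0.7],[0,0,0.8]],"delta_rot":[[0,0,0],[0,0,0],[0,0,0],[0,0,0],[0,0,0],[0,0,0],[0,0,0],[0,0,0]],"hand":[0.35,0.35,0.35,0.35,0.35,0.35,0.35,0.35]}'; python3 -m crank '{"travel":[[0,0,0],[0,0,0],[0,0,0]],"delta_rot":[[0,0,0],[0,0,0],[0,0,0]],"hand":[0,0,0]}'; python3 - <<'E'
from h import *
cal,im=snap("wrist","pics/w27.png")
plan(.27,-.21,.22,-38)
cal,im=snap("scene","pics/s27.png")
E
```

```text
time: 36.65
eef_pos: [0.458, -0.304, 0.2245]
eef_rot: [0.946, -0.325, 0.005, 0.002]
wrist_force: [-0.1, 0.1, 0.0]
gripper_width: 0.0306
time: 36.95
eef_pos: [0.4572, -0.3033, 0.2225]
eef_rot: [0.946, -0.325, 0.003, 0.001]
wrist_force: [-0.6, 0.4, -0.8]
gripper_width: 0.0143
t 37.0 at [ 0.4571 -0.3032  0.2222] travel [-0.936  0.466 -0.011] rot [ 0.002  0.003 -0.001] f [-0.2  0.3 -0.1]
```

View pics/w27.png

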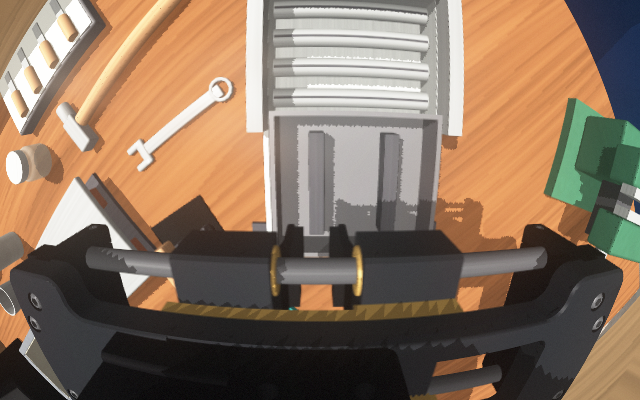

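View pics/s27.png

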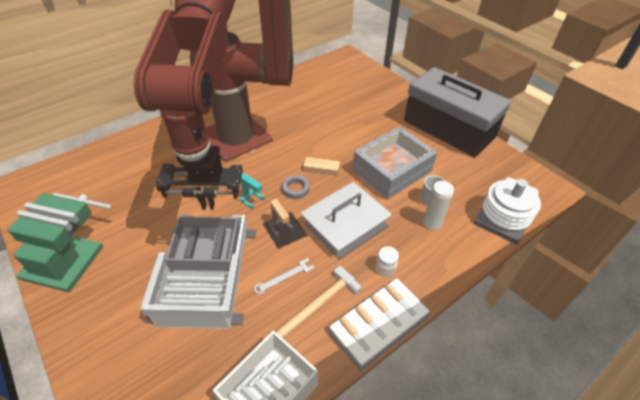

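```bash
python3 - <<'E'
from h import *
plan(.349,-.268,.222,-38)
E
```

```text
t 37.05 at [ 0.4571 -0.3032  0.2222] travel [-0.541  0.176 -0.001] rot [ 0.002  0.003 -0.001] f [-0.8 -0.6 -0.4]
```

```bash
python3 -m crank '{"travel":[[-0.18,0.06,0],[-0.36,0.12,0],[-0.54,0.176,0],[-0.54,0.176,0],[-0.54,0.176,-0.2],[-0.54,0.176,-0.35],[-0.54,0.176,-0.5],[-0.54,0.176,-0.5]],"delta_rot":[[0.002,0.003,0],[0.002,0.003,0],[0.002,0.003,0],[0.002,0.003,0],[0.002,0.003,0],[0.002,0.003,0],[0.002,0.003,0],[0.002,0.003,0]],"hand":[0,0,0,0,0,0,0,0]}'; python3 - <<'E'
from h import *
cal,im=snap("wrist","pics/w28.png")
cal2,im2=snap("top","pics/t28.png"); cv2.imwrite("pics/t28c.png",cv2.resize(im2[140:330,320:530,::-1],None,fx=3.8,fy=3,interpolation=cv2.INTER_CUBIC))
plan(.349,-.268,.062,-38)
ex=np.array([np.cos(np.radians(-38)),np.sin(np.radians(-38))])
print(proj(cal,"wrist",np.array([.3725,-.2865,.092])))
E
```

```text
time: 37.85
eef_pos: [0.3466, -0.2651, 0.1173]
eef_rot: [0.946, -0.325, -0.004, -0.002]
wrist_force: [-0.3, 0.6, 0.1]
gripper_width: 0.0004
t 37.95 at [ 0.349  -0.2677  0.1219] travel [-0.    -0.002 -0.299] rot [-0.001 -0.001 -0.001] f [ 0.3 -1.  -0.2]
[318.63585024 173.93738907]
```

View pics/w28.png

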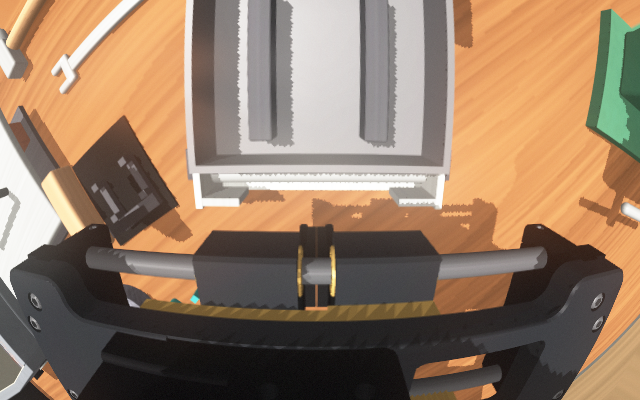

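View pics/t28c.png

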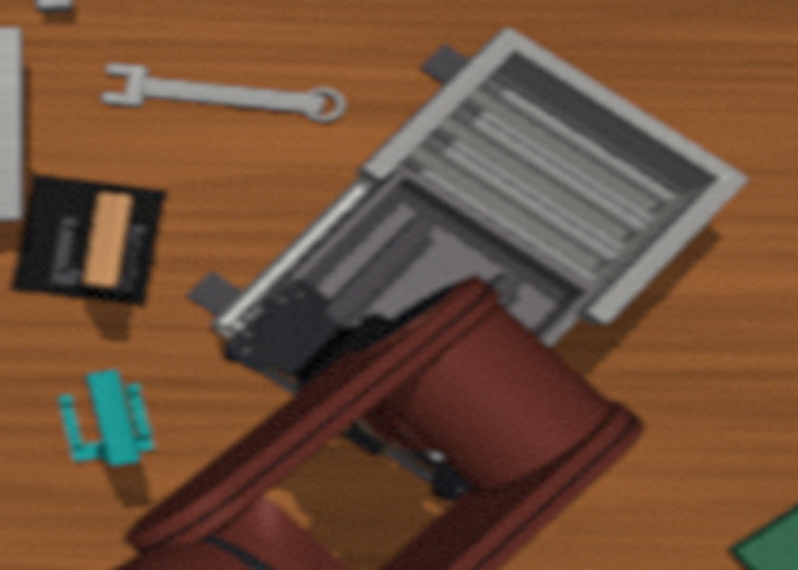

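```bash
python3 -m crank '{"travel":[[0,0,-0.12],[0,0,-0.24],[0,0,-0.29],[0,0,-0.29]],"delta_rot":[[0,0,0],[0,0,0],[0,0,0],[0,0,0]],"hand":[0,0,0,0]}'; python3 -m crank '{"travel":[[0.03,-0.023,0],[0.06,-0.046,0],[0.09,-0.07,0],[0.13,-0.101,0],[0.17,-0.133,0],[0.21,-0.164,0],[0.25,-0.195,0],[0.29,-0.226,0]],"delta_rot":[[0,0,0],[0,0,0],[0,0,0],[0,0,0],[0,0,0],[0,0,0],[0,0,0],[0,0,0]],"hand":[0,0,0,0,0,0,0,0]}'; python3 - <<'E'
from h import *
cal,im=snap("wrist","pics/w29.png")
E
```

```text
time: 38.35
eef_pos: [0.349, -0.2676, 0.0638]
eef_rot: [0.946, -0.325, -0.001, -0.001]
wrist_force: [-0.7, 0.6, 0.3]
gripper_width: 0.0006
time: 39.15
eef_pos: [0.4068, -0.3127, 0.0641]
eef_rot: [0.946, -0.325, -0.002, -0.001]
wrist_force: [-6.3, 3.9, 6.5]
gripper_width: 0.0003
```

View pics/w29.png

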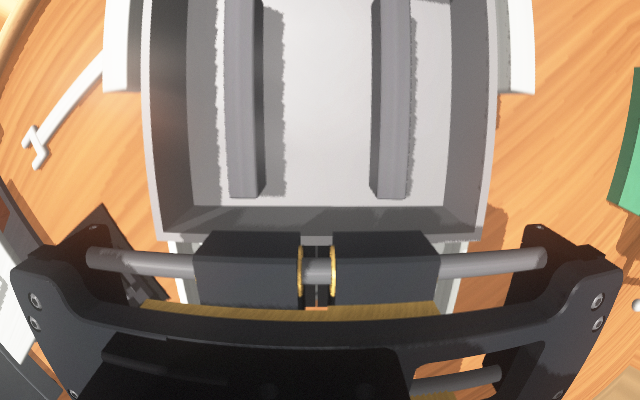

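```bash
python3 -m crank '{"travel":[[0.04,-0.031,0],[0.08,-0.062,0],[0.12,-0.093,0],[0.16,-0.124,0],[0.2,-0.155,0],[0.23,-0.18,0],[0.25,-0.195,0],[0.26,-0.203,0]],"delta_rot":[[0,0,0],[0,0,0],[0,0,0],[0,0,0],[0,0,0],[0,0,0],[0,0,0],[0,0,0]],"hand":[0,0,0,0,0,0,0,0]}'; python3 - <<'E'
from h import *
cal,im=snap("wrist","pics/w30.png")
E
```

```text
time: 40.0
eef_pos: [0.4608, -0.355, 0.0644]
eef_rot: [0.946, -0.325, -0.001, -0.0]
wrist_force: [-1.5, 1.9, -0.7]
gripper_width: 0.0002
```

View pics/w30.png

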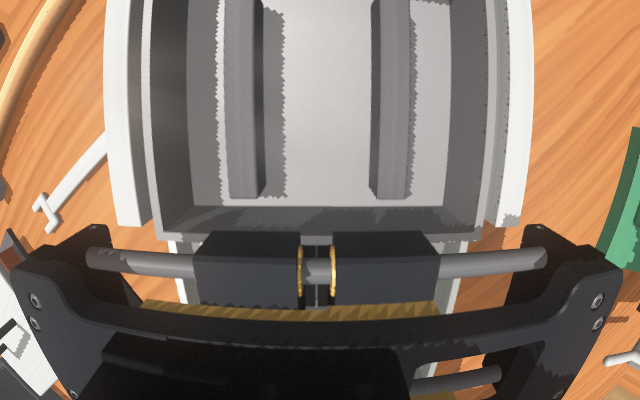

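```bash
python3 -m crank '{"travel":[[0.015,-0.012,0],[0.03,-0.023,0],[0.04,-0.031,0],[0.04,-0.031,0]],"delta_rot":[[0,0,0],[0,0,0],[0,0,0],[0,0,0]],"hand":[0,0,0,0]}'
```

```text
time: 40.45
eef_pos: [0.4693, -0.3616, 0.0646]
eef_rot: [0.946, -0.325, -0.0, -0.0]
wrist_force: [-2.8, 1.4, 0.1]
gripper_width: 0.0002
```

```bash
python3 -m crank '{"travel":[[0.008,-0.006,0],[0.016,-0.012,0],[0.02,-0.016,0],[0.02,-0.016,0]],"delta_rot":[[0,0,0],[0,0,0],[0,0,0],[0,0,0]],"hand":[0,0,0,0]}';python3 -m crank '{"travel":[[0.008,-0.006,0],[0.016,-0.012,0],[0.02,-0.016,0],[0.02,-0.016,0]],"delta_rot":[[0,0,0],[0,0,0],[0,0,0],[0,0,0]],"hand":[0,0,0,0]}'
```

```text
time: 40.85
eef_pos: [0.4692, -0.3616, 0.0645]
eef_rot: [0.946, -0.324, -0.006, -0.002]
wrist_force: [-19.0, 14.6, 16.7]
gripper_width: 0.0006
time: 41.25
eef_pos: [0.469, -0.3614, 0.0645]
eef_rot: [0.946, -0.324, -0.012, -0.004]
wrist_force: [-20.6, 14.5, 18.0]
gripper_width: 0.0007
```

```bash
python3 -m crank '{"travel":[[-0.02,0.016,0],[-0.06,0.046,0],[-0.12,0.093,0],[-0.16,0.124,0.1],[-0.16,0.124,0.3],[-0.16,0.124,0.55],[-0.16,0.124,0.8],[-0.16,0.124,0.8]],"delta_rot":[[0,0,0],[0,0,0],[0,0,0],[0,0,0],[0,0,0],[0,0,0],[0,0,0],[0,0,0]],"hand":[0,0,0,0,0,0,0,0]}'; python3 -m crank '{"travel":[[-0.2,-0.1,0.1],[-0.4,-0.2,0.1],[-0.6,-0.3,0.1],[-0.6,-0.5,0.1],[-0.6,-0.7,0.1],[-0.6,-0.7,0.1]],"delta_rot":[[0,0,0],[0,0,0],[0,0,0],[0,0,0],[0,0,0],[0,0,0]],"hand":[0,0,0,0,0,0]}'; python3 - <<'E'
from h import *
print(st())
cal2,im2=snap("top","pics/t31.png"); cv2.imwrite("pics/t31c.png",cv2.resize(im2[140:300,240:530,::-1],None,fx=2.75,fy=2.75*1.0,interpolation=cv2.INTER_CUBIC))
for n in ["lid"]: rec(cal2,"top",n)
sil("top","lid",.057,cal2); sil("top","lid_rest",0,cal2)
for t in ["wrench","screw_jar","tape_roll","spray_can","hammer","tin","lifter_grip","pad_top"]: rec(cal2,"top",t,2)
cal3,im3=snap("scene","pics/s31.png")
E
```

```text
time: 42.05
eef_pos: [0.4408, -0.3403, 0.234]
eef_rot: [0.946, -0.324, -0.004, -0.001]
wrist_force: [0.5, -0.4, 0.6]
gripper_width: 0.0004
time: 42.65
eef_pos: [0.3195, -0.4842, 0.2528]
eef_rot: [0.945, -0.326, -0.004, 0.0]
wrist_force: [0.2, 0.7, -0.0]
gripper_width: 0.0005
(42.65, array([ 0.3195, -0.4842,  0.2528]), [[0.788, -0.616, -0.007], [-0.616, -0.788, 0.002], [-0.007, 0.003, -1.0]], array([ 0.2,  0.7, -0. ]), 0.0005)
lid top 0.64 [0.575 0.06  0.06 ] px [285. 181.]
lid top 0.21 [0.49  0.345 0.047] px [178. 209.]
lid 0.88 5012 c [0.5761 0.0601] wh [0.1752 0.2122] ang 1.99
wrench top 0.92 [ 0.621 -0.195  0.007] px [377. 171.]
tape_roll top 0.87 [0.363 0.022 0.027] px [296. 261.]
tape_roll top 0.42 [0.721 0.278 0.148] px [200. 116.]
spray_can top 0.79 [0.722 0.281 0.15 ] px [199. 116.]
hammer top 0.57 [ 0.745 -0.152  0.023] px [363. 126.]
tin top 0.83 [0.67  0.359 0.048] px [177. 144.]
lifter_grip top 0.97 [ 0.316 -0.117  0.095] px [350. 281.]
lifter_grip top 0.61 [ 0.466 -0.106  0.102] px [347. 222.]
pad_top top 0.77 [ 0.489 -0.094  0.008] px [340. 216.]
```

View pics/t31c.png

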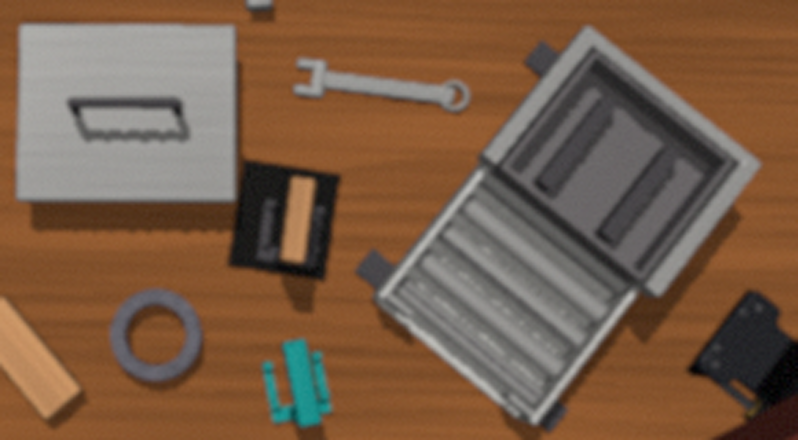

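View pics/s31.png

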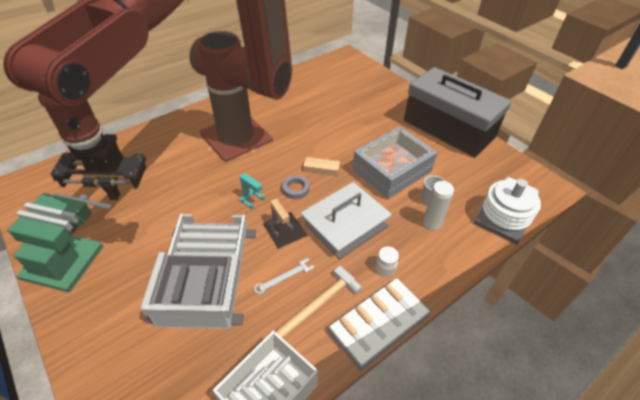

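```bash
python3 - <<'E'
from h import *
cal=get_calibration("top")
w=lambda u,v,z: onz(cal,"top",(240+u/2.75,140+v/2.75),z)[:2]
ex=np.array([np.cos(np.radians(-38)),np.sin(np.radians(-38))])
end=(w(588,26,.097)+w(760,163,.097))/2; r=(w(488,165,.092)+w(638,292,.092))/2; f=(w(593,52,.092)+w(735,160,.092))/2
print("rear->end",(end-r)@ex,"expect 0.163; front->end",(end-f)@ex,"expect .013")
lf=[w(*p,.097) for p in [(289,176),(315,178),(306,263),(282,261)]]; print("lifter",np.mean(lf,0)," pad (0.479,-0.104)")
E
```

```text
rear->end 0.1703749034839024 expect 0.163; front->end 0.0134606311182547 expect .013
lifter [ 0.47202847 -0.11040355]  pad (0.479,-0.104)
```

```bash
python3 -m crank '{"travel":[[0.2,0.1,0.15],[0.4,0.2,0.3],[0.5,0.25,0.3],[0.5,0.25,0.3],[0.5,0.25,0.3]],"delta_rot":[[0,0,0],[0,0,0],[0,0,0],[0,0,0],[0,0,0]],"hand":[0,0,0,0,0]}'; python3 - <<'E'
from h import *
camera("top"); camera("top")
cal,im=snap("wrist","pics/w32.png"); print(st())
cv2.imwrite("pics/w32c.png",cv2.resize(im[20:240,200:460,::-1],None,fx=3,fy=2.7,interpolation=cv2.INTER_CUBIC))
E
```

```text
time: 43.8
eef_pos: [0.4212, -0.4297, 0.314]
eef_rot: [0.946, -0.323, -0.004, -0.0]
wrist_force: [-1.3, -1.0, -0.8]
gripper_width: 0.0006
(43.95, array([ 0.4198, -0.4304,  0.3133]), [[0.789, -0.614, -0.009], [-0.614, -0.789, 0.004], [-0.01, 0.002, -1.0]], array([ 0. ,  0.1, -0.1]), 0.0003)
```

View pics/w32c.png

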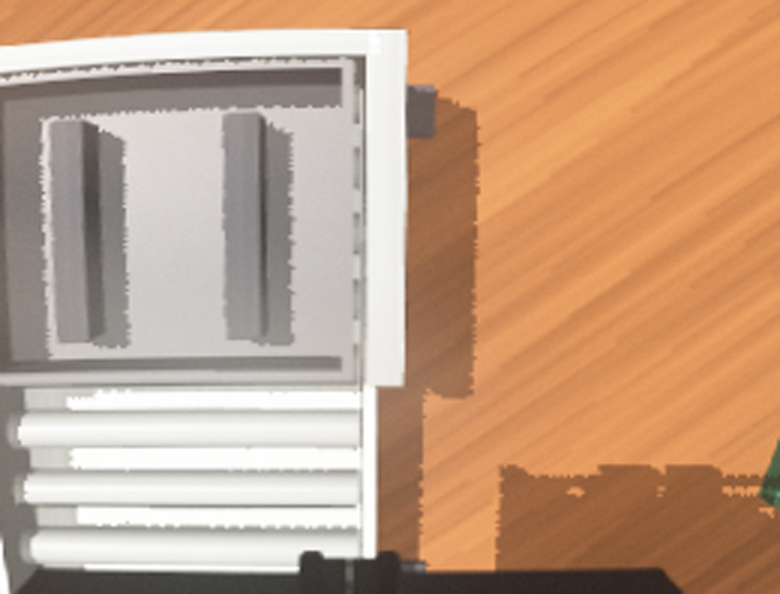

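```bash
python3 - <<'E'
from h import *
print(st()); print(close_job())
E
```

```text
(43.95, array([ 0.4198, -0.4304,  0.3133]), [[0.789, -0.614, -0.009], [-0.614, -0.789, 0.004], [-0.01, 0.002, -1.0]], array([ 0. ,  0.1, -0.1]), 0.0003)
the job is handed in; nothing more can be done
None
```

I finished all the steps and handed the job in at 44 s; `close_job()` gave no verdict. I lifted the lid with the wooden-handled lifter, set it on the brick rest and unhooked. I stood the lifter back on its pad, moved both blanks into the crate (only two were in the oven), then pushed the crate against the bay stop.

**Last checks:**
- **Lid:** it lies on the rest about 2 mm off centre. The gripper never touched it.
- **Lifter:** it stands upright, about 9 mm from the middle of the pad.
- **Blanks:** both stand inside the crate.
- **Crate:** pushing stalled at about 25 N sideways with no further movement. The wrist view shows the crate's front wall against the stop. The top-view measurements disagreed: the front edge read as home, but the rear edge read 7 mm short. The crate also measured 157 mm long in that picture instead of 150 mm, so I took the rear reading as an error.
- **Bystanders:** wrench, tape roll, can, hammer and cup measured within about 4 mm of where they started. The recogniser missed the jar in the last picture, and I did not measure the offcut again. Both look unmoved in the final views.

While setting the lifter down on its pad, I briefly pressed it with about 35 N before easing off.

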